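Seat the flanged camera tube in the V-blocks and clamp it

TASK

Take the flanged camera tube out of the sloping rack and lower it gently into the pair of V-blocks while the clamp is still open, lengthwise centred over the two blocks, with its flange hanging free beyond the block that has no clamp. Let go so that it rests by itself in both grooves, then swing the clamp arm over until its pad rests on the tube. Leave the two other tubes in the rack and do not disturb the bottle, the slide box or the books.

Things in the scene. Friction and masses are not known exactly. Their poses are not given: they have to be found in the camera images.
- coupler: the flanged camera tube to load: dark steel, barrel 40 mm in diameter, 180 mm long overall, 0.3 to 0.55 kg; the last 12 mm at its +x end is a flange 56 mm in diameter. Origin at the tube's centre (on its axis, half-way along); x runs along the axis towards the flange. It starts in one of the rack's three slots, flange at the high end
- flange (a point): centre of the tube's flange, on the axis, 84 mm from the tube's centre; the flange is 12 mm thick, 56 mm in diameter
- rack: white tube rack fixed to the bench, 252 mm wide (y), three slots 80 mm apart, sloping 30 degrees with the low end at -x, towards the robot. Origin on the bench under the middle tube's centre, which lies 105 mm up. V supports 52 to 72 mm either side of a tube's centre leave its middle 104 mm free; the sloping board lies 36 mm under the tube axes; a ledge stops the low ends
- plain_mid (a point): centre of a plain tube that stays in the rack: 40 mm in diameter, 180 mm long, no flange, x along its axis up the slope. Slots are 80 mm apart centre to centre
- necked_mid (a point): centre of a tube that stays in the rack: 40 mm in diameter, 180 mm long, its upper 45 mm narrowed to 26 mm in diameter, x along its axis up the slope
- fixture: V-block fixture fixed to the bench: aluminium base plate 12 mm thick, two steel V-blocks, clamp. Origin on the bench under the middle, x along the grooves. Blocks (36 mm long, 68 wide, 90-degree grooves, tops 73 mm above the bench) centred at x = +50 and -50 mm; the 64 mm gap between them is open down to the plate. The clamp is at the -50 mm block; the flange goes beyond the +50 mm one
- seat (a point): where the tube's centre comes when it is seated: on the common groove axis, 75 mm above the bench, midway between the two blocks; axes as the fixture's (x towards the block without clamp, the flange side; y towards the clamp hinge)
- clamp (a joint): angle of the clamp arm, rad: 0 = level, pad resting on a seated tube; pi/2 = upright; beyond that it leans away from the grooves. It starts open, 1.65 to 2.05. Stiff hinge: it stays where it is left between about 1.0 and 2.1, and below about 0.9 sinks shut under its own weight; about 2 N at the knob moves it
- hinge (a point): the clamp's hinge axis: it runs along the fixture's x, at x = -50, y = +72 mm of the fixture, 106 mm above the bench
- clamp_knob (a point): centre of the black ball (22 mm in diameter) at the end of the steel clamp arm, 125 mm from the hinge axis; the arm is a bar 14 mm wide (along the fixture's x) and 10 mm thick. Shut, it points to the fixture's -y, across the tube. A black pad 26 mm long and 6 mm thick is fixed under the arm 72 mm from the hinge axis
- bottle_mid (a point): centre of a standing glass bottle, 56 mm in diameter, about 150 mm high; leave alone
- slidebox_mid (a point): centre of a low slide box 92 x 82 x 36 mm; leave alone
- books_mid (a point): centre of a stack of two red books, 210 x 160 x 72 mm; leave alone
Not all that is in view belongs to the job. Leave any green or red look-alike of the coupler alone.

How it is judged (in metres and radians):
On the way:
1. the flanged tube lies by itself in both V-grooves, flange beyond the block without clamp, with the clamp still open (x of coupler in the frame of seat between -0.011 and 0.011 m and y of coupler in the frame of seat between -0.003 and 0.003 m and z of coupler in the frame of seat between -0.003 and 0.003 m and angle between the x axis of coupler and the x axis of fixture, either way round below 0.04 rad and contact force between coupler and the fingers below 0.1 N and value of joint clamp above 0.9 rad and x of flange in the frame of seat above 0.065 m), for 0.2 s.
At the end, for the whole second after the job is handed in: flanged tube at rest in both V-grooves (3 mm, 0.04 rad), centred lengthwise within 13 mm, flange beyond the block without clamp; clamp arm down within 0.035 rad of level, so its pad lies on the tube; other tubes within 20 mm, bottle, slide box and books within 25 mm of where they stood (x of coupler in the frame of seat between -0.013 and 0.013 m and y of coupler in the frame of seat between -0.003 and 0.003 m and z of coupler in the frame of seat between -0.003 and 0.003 m and angle between the x axis of coupler and the x axis of fixture, either way round below 0.04 rad and value of joint clamp between -0.06 and 0.035 rad and linear speed of coupler below 0.02 m/s and distance of each of plain_mid, necked_mid from where it was at the start of the episode below 0.02 m and distance of each of bottle_mid, slidebox_mid, books_mid from where it was at the start of the episode below 0.025 m and x of flange in the frame of seat above 0.065 m); the robot touches nothing.
It fails at once if the tube is dropped or slammed into the V-blocks (over 60 N before clamping, or falling into the grooves at over 0.4 m/s) ((contact force between coupler and fixture above 60 N and value of joint clamp above 0.9 rad) or (distance between coupler and seat below 0.02 m and linear speed of coupler above 0.4 m/s)).
It fails at once if one of the other tubes is taken from its place (40 mm) (distance of any of plain_mid, necked_mid from where it was at the start of the episode above 0.04 m).
It fails at once if the bottle is tipped or pushed, or the box or books pushed away (40 mm) (angle between bottle_mid's own z axis and vertical above 0.5 rad or distance of any of bottle_mid, slidebox_mid, books_mid from where it was at the start of the episode above 0.04 m).
It also fails if it takes over 61 s, if anything falls off the work surface, if the arm or the gripper's body presses on something with over 40 N, if the wrist force passes 120 N, or if a joint passes its speed limit or range.

ROBOT

A 6-joint arm with a two-finger parallel gripper is mounted at the origin on the work surface. World frame = base frame: x ahead of the robot, y to its left, z up, the work surface at z = 0. Lengths are in mm, angles in rad, forces in N, time in s.
With the tool pointing down it reaches from about 300 to 950 mm from the base axis. Payload 3.1 kg.
Tool frame: the origin (TCP) lies at the very end of the fingers, on their centre line; the grasp point (between the pads) lies 19 mm behind it (manip.tcp_to_grasp is the distance from the TCP to the grasp point, in mm); z points along the fingers, y is the line along which they close (so a half turn about z gives the same grasp; the last joint's range is limited). The gripper opens to 85 mm and grips with 20 to 120 N. Pads are 22 mm wide; open, the fingers measure 114 mm over their backs; the gripper's body (76 mm by 85 mm) begins 54 mm behind the grasp point. The pads swing forward as they close: fully open they stand 13 mm farther back than shut.
Start: joints at [1.161, 0.308, 1.634, -0, 1.2, -0.07], TCP at [208.337, 589.26, 231.272] pointing down, gripper open.
Joint ranges: [-3.06, 3.06], [-0.79, 1.96], [0.05, 2.63], [-1.19, 4.34], [0.05, 2.64], [-2.94, 2.94]. Speed limits (rad/s): [2.79, 2.79, 3.14, 3.14, 3.14, 3.14].

INTERFACE

Orientations are given as [roll, pitch, yaw] about the fixed x, y, z axes, in that order (R = Rz(yaw) Ry(pitch) Rx(roll)).
In Python, from bench import manip, get_image, order gives the robot as it stands. The module is installed in compiled form; this text tells all that it offers.
- The arm moves only by the tool move_arm, never from a script. Its argument "moves" is a list of rows, each an object of numbers: "x", "y", "z": the shift along the tool's x, y, z each as a share of 0.05 m, from -1 to 1; "wx", "wy", "wz": the turn, a rotation vector about the tool's x, y, z each as a share of pi rad, from -1 to 1. A call has exactly 5 rows; each row shifts and turns the commanded pose from where the row before left it, along the tool's axes as they then stand; what a row does not reach is not made up. A row lasts 1/8 s, in which the tool goes at most 62.5 mm and 10.7 degrees, less where a joint would pass 70% of its speed; a pose out of reach is approached as far as the arm can. A call with a number of a shift or a turn outside -1 to 1 is refused whole. A call with a gripper value outside its range is refused whole. "fingers" is the opening, from 0 (shut) to 1 (fully open), set as the call begins (left out, the last holds). The fingers move at their own pace and stop on an object; "squeeze" is the grip in N (left out, the last holds). Time passes only in rows, so rows that do not move let the fingers close, or fill a call up. It gives the time, the measured TCP pose, the force, the opening and the grip force at its end, in the units of the state.
- manip.get_state(): the state, without advancing time (a new reading comes with each control period).
- get_image(name): name is "scene" or "top" or "wrist"; returns a dict with "frame" (384x512x3 uint8, blue, green, red), "intrinsics" (3x3 intrinsics, pixels), "cam_to_world" (4x4, takes a point from camera to world coordinates). Camera axes: x right, y up, looking along -z (the intrinsics and any distortion apply to the point x, -y, -z); pixel columns grow to the right and rows downward; lengths in mm; the calibration is good to about 2 mm. A picture is of the moment at which its call begins. There is no depth.
- order.hand_in(): hands the job in; it is judged then, once.
The state is a dict: "time_s": time; "qpos": joint angles; "dq": joint speeds; "effort": joint torques, N m; "eef_pos": TCP position; "ee_rot": TCP orientation; "force": force on the tool from outside, world axes, zero at the start; "torque": the same for the moment, N m; "grip_width": finger opening in mm; "gripper_force": force on a finger pad.
Only numpy, scipy, OpenCV 4.12 (cv2) and the standard library are available. Lean on these libraries where they do the work, as an engineer would, in place of code of your own. Each camera call takes 0.05 s, during which the arm holds its last target. There are 200 camera calls.

## Working session

There is one attempt and no reset: what is moved stays moved. The work goes in short steps, Python scripts to look and compute and a tool call to move; the robot and the scene stay as the last step left them, time stands still between calls to the robot, and variables do not carry over. Pictures are saved under pics/ and viewed, at most 10 in all, crops included, and the job is handed in when it is done.

Besides the shell and the picture viewer there is one more tool, called after "Request:" as name(argument=value, ...), one argument or row to a line, values as JSON. move_arm: Moves the arm, as the interface text tells. Shift numbers are shares of 0.05 m and turn numbers shares of pi rad, none past 1 either way. Its arguments: {"type":"object","properties":{"moves":{"type":"array","items":{"type":"object","properties":{"x":{"type":"number"},"y":{"type":"number"},"z":{"type":"number"},"wx":{"type":"number"},"wy":{"type":"number"},"wz":{"type":"number"}}}},"fingers":{"type":"number"},"squeeze":{"type":"number"}},"required":["moves"]}

```bash
mkdir -p pics
cat > h.py <<'E'
import numpy as np, cv2
from scipy.spatial.transform import Rotation as R
from bench import manip, get_image, order
def snap(n,f):
    d=get_image(n); cv2.imwrite('pics/'+f+'.png',d['frame']); np.savez('pics/'+f+'.npz',K=d['intrinsics'],T=d['cam_to_world']); return d
def ray(f,u,v):
    d=np.load('pics/'+f+'.npz');K,T=d['K'],d['T']
    p=np.linalg.solve(K,[u,v,1.]); p=np.array([p[0],-p[1],-p[2]]); return T[:3,3],T[:3,:3]@p
def onz(f,u,v,z):
    o,r=ray(f,u,v); return o+r*(z-o[2])/r[2]
def proj(f,P):
    d=np.load('pics/'+f+'.npz');K,T=d['K'],d['T']
    p=(np.asarray(P)-T[:3,3])@T[:3,:3]; p=K@np.array([p[0],-p[1],-p[2]]); return p[:2]/p[2]
E
python3 - <<'E'
from h import *
a=snap('scene','s0');b=snap('top','t0')
for n in('s0','t0'):
    im=cv2.imread(f'pics/{n}.png'); cv2.imwrite(f'pics/{n}b.png',cv2.resize(im,(800,600),interpolation=cv2.INTER_CUBIC))
    d=np.load(f'pics/{n}.npz');print(d['K'],d['T'].round(3))
s=manip.get_state();print(s)
E
```

```text
[[424.34992413   0.         250.86995833]
 [  0.         424.34992413 193.21426866]
 [  0.           0.           1.        ]] [[-7.210000e-01 -5.620000e-01  4.050000e-01  1.082569e+03]
 [ 6.930000e-01 -5.890000e-01  4.170000e-01  5.962280e+02]
 [ 4.000000e-03  5.810000e-01  8.140000e-01  1.122629e+03]
 [ 0.000000e+00  0.000000e+00  0.000000e+00  1.000000e+00]]
[[438.33577529   0.         249.66429421]
 [  0.         438.33577529 202.77548581]
 [  0.           0.           1.        ]] [[-1.200000e-02  9.970000e-01 -7.200000e-02  4.879540e+02]
 [-1.000000e+00 -1.200000e-02 -3.000000e-03  7.168100e+01]
 [-4.000000e-03  7.200000e-02  9.970000e-01  1.440626e+03]
 [ 0.000000e+00  0.000000e+00  0.000000e+00  1.000000e+00]]
{'time_s': 0.1, 'qpos': array([ 1.16132979e+00,  3.08928449e-01,  1.63506423e+00, -5.85374109e-06,
        1.19968214e+00, -6.97247727e-02]), 'dq': array([-6.84025010e-05, -1.83510636e-03, -3.04242558e-03, -1.00959984e-03,
        9.67505679e-04, -1.32708112e-04]), 'effort': array([-1.09995159e-03, -4.16411448e+01, -2.77644485e+01, -1.36374683e-04,
        3.95260126e-03, -1.87766312e-05]), 'eef_pos': array([208.02284907, 588.57768604, 230.15298641]), 'ee_rot': array([-3.13951517e+00, -1.39622945e-04,  2.80185287e+00]), 'force': array([-0.5363803 ,  0.4656907 ,  0.28313463]), 'torque': array([-0.01456343, -0.01167   ,  0.02246104]), 'gripper_force': 0.0, 'grip_width': 85.26577898762405}
```

View pics/s0b.png

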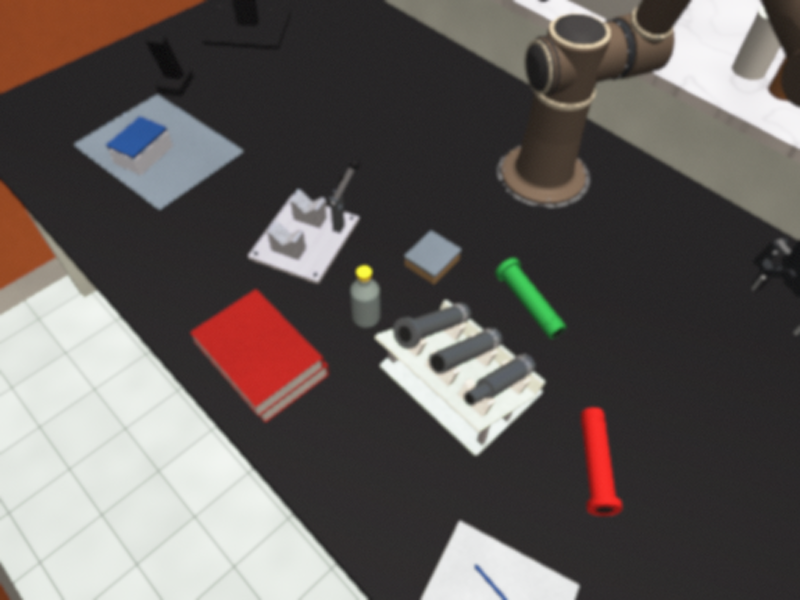

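View pics/t0b.png

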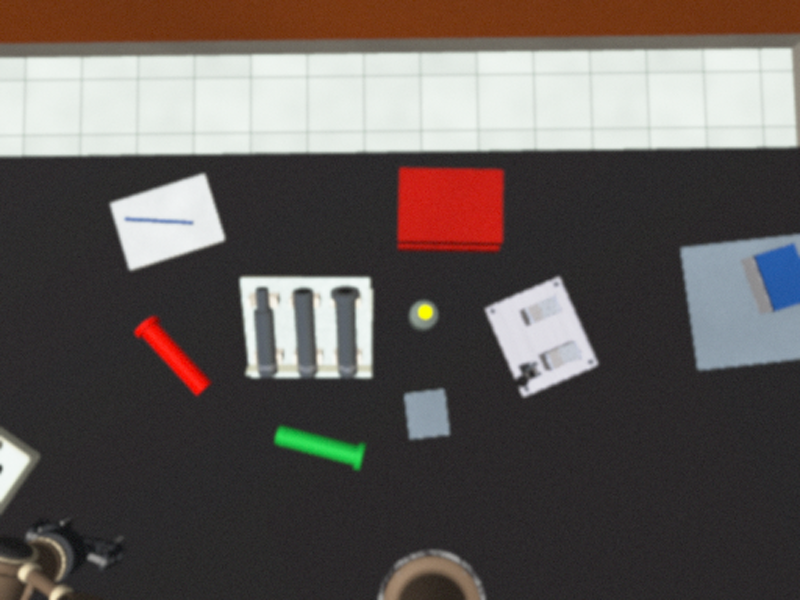

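The scene shows the rack with three dark tubes: at scene px (430,325) one with a wide flange, (465,350) plain, (500,378) necked. In the top view they are at x≈346, 304 and 264. There are green and red decoys and the fixture with its clamp open at top px (540,335). The flanged dark tube in the slot nearest the bottle fits; I'll confirm it in one enlarged crop.

Run:
```python
import cv2,numpy as np
s=cv2.imread('pics/s0.png');t=cv2.imread('pics/t0.png')
f=lambda im,x,y,w,h,k:cv2.resize(im[y:y+h,x:x+w],None,fx=k,fy=k,interpolation=cv2.INTER_CUBIC)
# each 400x300
a=f(t,150,172,100,75,4);b=f(t,300,172,100,75,4);c=f(s,230,185,133,100,3);d=f(s,150,95,100,75,4)
c=c[:300,:399];c=np.pad(c,((0,0),(0,1),(0,0)))
cv2.imwrite('pics/crop1.png',np.vstack([np.hstack([a,b]),np.hstack([c,d])]))
```

```text
(no output)
```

View pics/crop1.png

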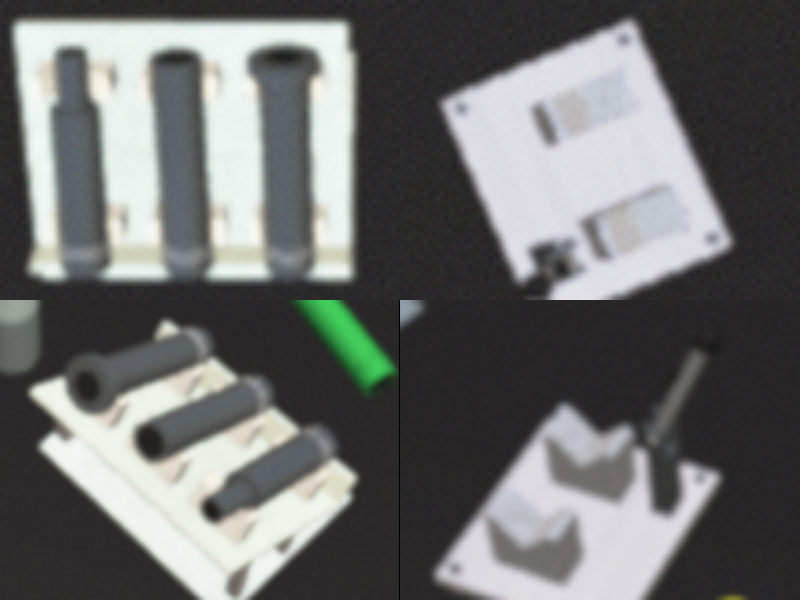

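Run:
```python
from h import *
t=lambda x,y,z,ox=150:onz('t0',ox+x/4,172+y/4,z).round(1)
print('flange',t(285,60,147),'low',t(287,262,60),'plain',t(178,55,152),t(183,262,60))
for z,pts in((12,[(40,102),(232,20),(332,245)]),(12,[(61,107),(224,40),(312,239)]),(73,[(137,103),(232,70),(158,140),(210,242),(285,190)])):
  print(z,[t(*p,z,300) for p in pts])
print('bottle',onz('t0',425*.64,312*.64,150),'box',onz('t0',427*.64,414*.64,36))
d=get_image('wrist');T=d['cam_to_world'];s=manip.get_state()
Rt=R.from_euler('xyz',s['ee_rot']).as_matrix()
print('cam in tool',Rt.T@(T[:3,3]-s['eef_pos']),(Rt.T@T[:3,:3]).round(2),d['intrinsics'])
```

```text
flange [628.8 159.1 147. ] low [478.8 164.5  60. ] plain [632.9 237.9 152. ] [479.8 246.2  60. ]
12 [array([ 605.5, -121.7,   12. ]), array([ 671. , -280.4,   12. ]), array([ 486.2, -356.1,   12. ])]
12 [array([ 601.2, -138.7,   12. ]), array([ 654.6, -273.4,   12. ]), array([ 491.2, -340.1,   12. ])]
73 [array([ 598.8, -189.2,   73. ]), array([ 623.8, -264.2,   73. ]), array([ 569.6, -204.9,   73. ]), array([ 489.7, -243.2,   73. ]), array([ 529.4, -302.7,   73. ])]
bottle [589.01672095   9.29649176 150.        ] box [389.70729393   2.89368393  36.        ]
cam in tool [  79.0588444     2.23938535 -141.63940929] [[ 0.    0.95  0.31]
 [ 1.   -0.    0.  ]
 [ 0.    0.31 -0.95]] [[291.72043023   0.         256.04129881]
 [  0.         291.72043023 194.62028079]
 [  0.           0.           1.        ]]
```

```bash
cat > plan.py <<'E'
from h import *
import json
def pose(): 
    s=manip.get_state(); return s['eef_pos'],R.from_euler('xyz',s['ee_rot'])
def tool(yaw,tilt=0): # tool x = -dir(yaw); tilt deg as for rack
    return R.from_euler('z',yaw)*R.from_matrix([[-1,0,0],[0,1,0],[0,0,-1]])*R.from_euler('y',-tilt,degrees=True)
def plan(P1,R1,n,start=None):
    P0,R0=start or pose(); rv=(R0.inv()*R1).as_rotvec(); Rc=R0; P=np.array(P0); rows=[]
    for i in range(n):
        d=Rc.inv().apply((np.array(P1)-P)/(n-i))/50; w=rv/n/np.pi
        q=dict(zip(('x','y','z','wx','wy','wz'),np.r_[d.round(2),w.round(4)].tolist())); rows.append(q)
        P=P+Rc.apply(50*np.array([q['x'],q['y'],q['z']])); Rc=Rc*R.from_rotvec(np.pi*np.array([q['wx'],q['wy'],q['wz']]))
        print(json.dumps({k:v for k,v in q.items() if v}))
    return P,Rc
E
python3 - <<'E'
from plan import *
print(manip.get_state()['eef_pos'])
plan([500,165,200],tool(-0.04,30),10)
E
```

```text
[208.07884906 588.64428311 230.28788011]
{"x": -0.83, "y": -0.6, "z": 0.06, "wx": -0.0026, "wy": -0.0166, "wz": -0.0093}
{"x": -0.81, "y": -0.63, "z": 0.1, "wx": -0.0026, "wy": -0.0166, "wz": -0.0093}
{"x": -0.79, "y": -0.65, "z": 0.14, "wx": -0.0026, "wy": -0.0166, "wz": -0.0093}
{"x": -0.76, "y": -0.68, "z": 0.17, "wx": -0.0026, "wy": -0.0166, "wz": -0.0093}
{"x": -0.73, "y": -0.7, "z": 0.2, "wx": -0.0026, "wy": -0.0166, "wz": -0.0093}
{"x": -0.7, "y": -0.72, "z": 0.24, "wx": -0.0026, "wy": -0.0166, "wz": -0.0093}
{"x": -0.66, "y": -0.75, "z": 0.26, "wx": -0.0026, "wy": -0.0166, "wz": -0.0093}
{"x": -0.62, "y": -0.77, "z": 0.29, "wx": -0.0026, "wy": -0.0166, "wz": -0.0093}
{"x": -0.59, "y": -0.78, "z": 0.32, "wx": -0.0026, "wy": -0.0166, "wz": -0.0093}
{"x": -0.54, "y": -0.81, "z": 0.34, "wx": -0.0026, "wy": -0.0166, "wz": -0.0093}
```

Request:
move_arm(
  moves=[
    {"x": -0.83, "y": -0.6, "z": 0.06, "wx": -0.0026, "wy": -0.0166, "wz": -0.0093},
    {"x": -0.81, "y": -0.63, "z": 0.1, "wx": -0.0026, "wy": -0.0166, "wz": -0.0093},
    {"x": -0.79, "y": -0.65, "z": 0.14, "wx": -0.0026, "wy": -0.0166, "wz": -0.0093},
    {"x": -0.76, "y": -0.68, "z": 0.17, "wx": -0.0026, "wy": -0.0166, "wz": -0.0093},
    {"x": -0.73, "y": -0.7, "z": 0.2, "wx": -0.0026, "wy": -0.0166, "wz": -0.0093},
  ],
  fingers=0.75,
  squeeze=50,
)

```text
time_s: 0.78
eef_pos: [355.1, 376.1, 215.7]
ee_rot: [3.12, 0.264, 2.947]
force: [0.8, 0.6, -0.2]
grip_width: 64.2
gripper_force: 0.0
```

Request:
move_arm(
  moves=[
    {"x": -0.7, "y": -0.72, "z": 0.24, "wx": -0.0026, "wy": -0.0166, "wz": -0.0093},
    {"x": -0.66, "y": -0.75, "z": 0.26, "wx": -0.0026, "wy": -0.0166, "wz": -0.0093},
    {"x": -0.62, "y": -0.77, "z": 0.29, "wx": -0.0026, "wy": -0.0166, "wz": -0.0093},
    {"x": -0.59, "y": -0.78, "z": 0.32, "wx": -0.0026, "wy": -0.0166, "wz": -0.0093},
    {"x": -0.54, "y": -0.81, "z": 0.34, "wx": -0.0026, "wy": -0.0166, "wz": -0.0093},
  ],
)

```text
time_s: 1.4
eef_pos: [500.8, 164.2, 200.5]
ee_rot: [3.139, 0.528, 3.102]
force: [-0.0, 0.4, -0.1]
grip_width: 64.3
gripper_force: 0.0
```

Run:
```python
from plan import *
d=snap('wrist','w1');cv2.imwrite('pics/w1b.png',cv2.resize(d['frame'],(800,600),interpolation=cv2.INTER_CUBIC))
s=manip.get_state();print(s['eef_pos'],s['grip_width'],s['time_s'],abs(s['dq']).max(),(tool(-.04,30).inv()*pose()[1]).as_rotvec())
```

```text
[501.13528294 159.39683207 199.05137509] 64.40465486877646 1.45 0.19343764767272492 [ 0.0029604  -0.00284712  0.00082266]
```

View pics/w1b.png

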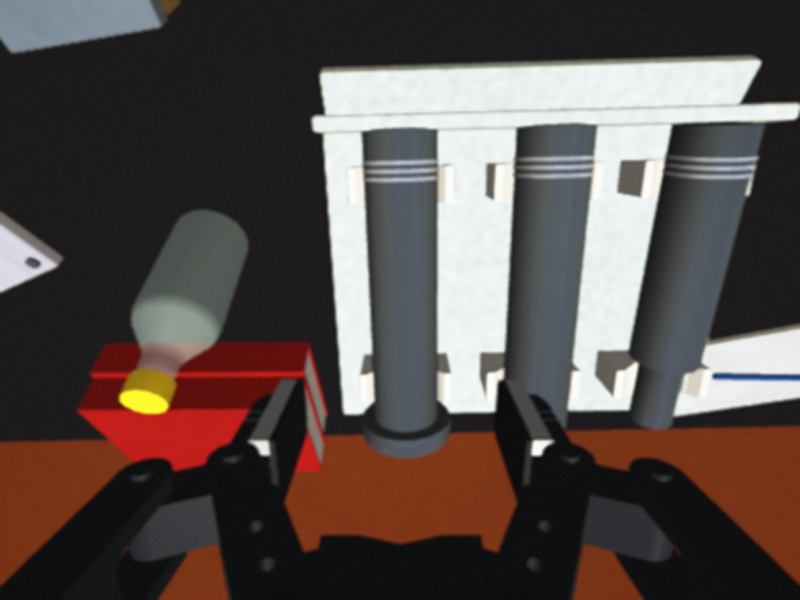

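The wrist view shows the flanged tube between the fingers: axis at u≈401 (v=200) to 406 (v=380), low end at v≈128, flange ring at v≈385–455. It is the coupler.

Run:
```python
from plan import *
def onpl(f,u,v,P0,n):
    o,r=ray(f,u*.64,v*.64); return o+r*(np.dot(np.array(P0)-o,n)/np.dot(r,n))
n=np.array([-.5,0,.866]);C=[556,160,105]
for u,v in((401.5,200),(403.5,290),(405.5,380)): print(onpl('w1',u,v,C,n).round(1))
print('plain',[onpl('w1',u,v,C,n).round(1) for u,v in((554,200),(543,340))])
# low end: ledge line top edge of tube end (surface, 20 above axis) & flange far rim
Cs=np.array(C)+20*n
print('lowend top',onpl('w1',401,128,Cs,n).round(1),'flange near edge top (28)',onpl('w1',406,405,np.array(C)+28*n,n).round(1))
print(manip.get_state()['eef_pos'],pose()[1].as_matrix().round(3))
```

```text
[508.  166.9  77.3]
[551.9 166.4 102.6]
[601.8 165.8 131.5]
plain [array([510.3, 248.7,  78.6]), array([580.7, 248. , 119.3])]
lowend top [467.4 168.1  77. ] flange near edge top (28) [588.5 166.2 156.1]
[501.13528294 159.39683207 199.05137509] [[-0.864  0.042  0.502]
 [ 0.035  0.999 -0.023]
 [-0.502 -0.002 -0.865]]
```

```bash
cat >> h.py <<'E'
def onpl(f,u,v,P0,n):
    o,r=ray(f,u,v); return o+r*(np.dot(np.array(P0)-o,n)/np.dot(r,n))
E
python3 - <<'E'
from plan import *
d=snap('wrist','w2');print(manip.get_state()['eef_pos'],d['cam_to_world'][:3,3])
n=np.array([-.5,0,.866]);C=[556,160,105]
for f in('w1','w2'):
  g=cv2.cvtColor(cv2.imread(f'pics/{f}.png'),cv2.COLOR_BGR2GRAY)
  for v in(135,150,165,185,205):
    r=cv2.GaussianBlur(g,(1,5),0)[v].astype(int); c=257
    l=c
    while r[l]<150:l-=1
    h=c
    while r[h]<150:h+=1
    print(f,v,l,h,onpl(f,(l+h)/2,v,C,n).round(1))
E
```

```text
[500.06827861 161.13953667 198.95671239] [362.0771464  167.42704374 281.42609643]
w1 135 233 280 [513.  166.3  80.2]
w1 150 234 280 [524.1 166.3  86.6]
w1 165 234 280 [535.5 165.9  93.2]
w1 185 235 280 [551.4 165.7 102.3]
w1 205 236 280 [567.9 165.6 111.9]
w2 135 239 287 [512.5 166.5  79.9]
w2 150 240 286 [523.5 166.1  86.2]
w2 165 240 286 [534.8 165.8  92.8]
w2 185 241 286 [550.6 165.7 101.9]
w2 205 242 286 [567.1 165.6 111.4]
```

Run:
```python
from plan import *
s=manip.get_state();print(s['eef_pos'],abs(s['dq']).max())
P,Rc=plan([536,165.4,139],tool(-0.02,30),5);print()
plan([564.5,165.4,89.5],tool(-0.02,30),5,(P,Rc))
```

```text
[500.06827861 161.13953667 198.95671239] 0.07229097519128275
{"y": 0.02, "z": 0.28, "wx": -0.0008, "wz": -0.0014}
{"y": 0.02, "z": 0.28, "wx": -0.0008, "wz": -0.0014}
{"x": -0.01, "y": 0.02, "z": 0.28, "wx": -0.0008, "wz": -0.0014}
{"y": 0.03, "z": 0.28, "wx": -0.0008, "wz": -0.0014}
{"x": -0.01, "y": 0.02, "z": 0.28, "wx": -0.0008, "wz": -0.0014}

{"z": 0.23}
{"z": 0.23}
{"z": 0.23}
{"y": 0.01, "z": 0.22}
{"z": 0.23}
```

Request:
move_arm(
  moves=[
    {"z": 0.28, "wz": -0.0014},
    {"z": 0.28, "wz": -0.0014},
    {"z": 0.28, "wz": -0.0014},
    {"z": 0.28, "wz": -0.0014},
    {"z": 0.28, "wz": -0.0014},
  ],
)

```text
$.moves[0]: bad value
```

Run:
```python
from plan import *
d=snap('wrist','w3')
s=manip.get_state();print(s['eef_pos'],abs(s['dq']).max(),pose()[1].as_matrix().round(3))
plan([564.5,165.4,89.5],tool(-0.02,30),5)
n=np.array([-.5,0,.866]);C=[556,160,105]
g=cv2.cvtColor(d['frame'],cv2.COLOR_BGR2GRAY)
for v in(100,115,130,150):
    r=g[v].astype(int); l=h=257
    while r[l]<150:l-=1
    while r[h]<150:h+=1
    print(v,l,h,onpl('w3',(l+h)/2,v,C,n).round(1))
```

```text
[499.94616647 162.94861397 199.45746727] 0.0574198453875314 [[-0.865  0.045  0.5  ]
 [ 0.04   0.999 -0.02 ]
 [-0.5    0.002 -0.866]]
{"y": 0.02, "z": 0.51, "wx": -0.0007, "wz": -0.0014}
{"y": 0.02, "z": 0.51, "wx": -0.0007, "wz": -0.0014}
{"y": 0.02, "z": 0.51, "wx": -0.0007, "wz": -0.0014}
{"x": -0.01, "y": 0.02, "z": 0.51, "wx": -0.0007, "wz": -0.0014}
{"y": 0.01, "z": 0.51, "wx": -0.0007, "wz": -0.0014}
100 235 284 [487.1 166.6  65.2]
115 236 277 [497.2 163.7  71.1]
130 236 284 [507.9 166.2  77.2]
150 237 284 [522.5 166.   85.7]
```

Request:
move_arm(
  moves=[
    {"x": 0, "y": 0, "z": 0.28, "wx": -0.0007, "wy": 0, "wz": -0.0014},
    {"x": 0, "y": 0, "z": 0.28, "wx": -0.0007, "wy": 0, "wz": -0.0014},
    {"x": 0, "y": 0, "z": 0.28, "wx": -0.0007, "wy": 0, "wz": -0.0014},
    {"x": 0, "y": 0, "z": 0.28, "wx": -0.0007, "wy": 0, "wz": -0.0014},
    {"x": 0, "y": 0, "z": 0.28, "wx": -0.0007, "wy": 0, "wz": -0.0014},
  ],
)

```text
time_s: 2.17
eef_pos: [535.6, 164.9, 138.7]
ee_rot: [3.14, 0.525, 3.126]
force: [0.4, 0.2, -0.7]
grip_width: 63.9
gripper_force: 0.0
```

Run:
```python
from plan import *
s=manip.get_state();print(s['eef_pos'],abs(s['dq']).max())
plan([564.5,165.4,89.5],tool(-0.02,30),5)
```

```text
[535.61099445 164.93163656 138.65822519] 0.28107589832887064
{"z": 0.23, "wx": 0.0002, "wy": 0.0001, "wz": 0.0003}
{"z": 0.23, "wx": 0.0002, "wy": 0.0001, "wz": 0.0003}
{"y": 0.01, "z": 0.23, "wx": 0.0002, "wy": 0.0001, "wz": 0.0003}
{"z": 0.23, "wx": 0.0002, "wy": 0.0001, "wz": 0.0003}
{"x": -0.01, "y": 0.01, "z": 0.22, "wx": 0.0002, "wy": 0.0001, "wz": 0.0003}
```

Descend, then close.

Request:
move_arm(
  moves=[
    {"x": 0, "y": 0, "z": 0.23, "wx": 0, "wy": 0, "wz": 0},
    {"x": 0, "y": 0, "z": 0.23, "wx": 0, "wy": 0, "wz": 0},
    {"x": 0, "y": 0, "z": 0.23, "wx": 0, "wy": 0, "wz": 0},
    {"x": 0, "y": 0, "z": 0.23, "wx": 0, "wy": 0, "wz": 0},
    {"x": 0, "y": 0, "z": 0.22, "wx": 0, "wy": 0, "wz": 0},
  ],
)

```text
time_s: 2.8
eef_pos: [564.4, 164.2, 90.0]
ee_rot: [3.14, 0.526, 3.125]
force: [0.8, -0.3, -1.5]
grip_width: 64.0
gripper_force: 0.0
```

Request:
move_arm(
  moves=[
    {"x": 0, "y": 0, "z": 0, "wx": 0, "wy": 0, "wz": 0},
    {"x": 0, "y": 0, "z": 0, "wx": 0, "wy": 0, "wz": 0},
    {"x": 0, "y": 0, "z": 0, "wx": 0, "wy": 0, "wz": 0},
    {"x": 0, "y": 0, "z": 0, "wx": 0, "wy": 0, "wz": 0},
    {"x": 0, "y": 0, "z": 0, "wx": 0, "wy": 0, "wz": 0},
  ],
  fingers=0,
  squeeze=60,
)

```text
time_s: 3.42
eef_pos: [563.2, 163.8, 90.1]
ee_rot: [3.141, 0.525, 3.126]
force: [-0.7, -1.1, -3.2]
grip_width: 38.2
gripper_force: 60.4
```

Run:
```python
from plan import *
s=manip.get_state();print(s['eef_pos'],s['grip_width'],s['gripper_force'],s['force'],abs(s['dq']).max(),(tool(-.02,30).inv()*pose()[1]).as_rotvec())
d=snap('wrist','w4');cv2.imwrite('pics/w4b.png',d['frame'])
```

```text
[563.19649864 163.81908664  90.09542962] 38.18005549958804 60.436057448387146 [-0.66987361 -1.08649182 -3.17483203] 0.0014070352411676011 [-0.00261042 -0.00096375 -0.00340465]
```

View pics/w4b.png

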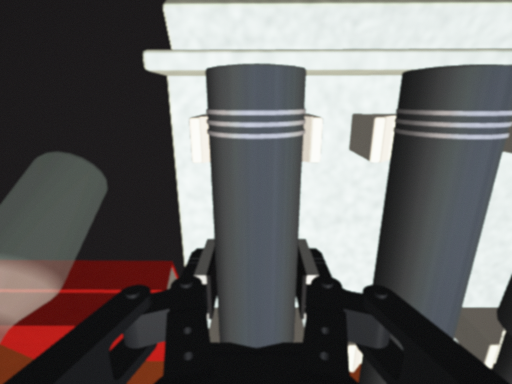

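Gripped at 38 mm opening, with the tube end visible at (256,65) and the slot neighbours untouched. Lifting along the normal.

Request:
move_arm(
  moves=[
    {"x": 0, "y": 0, "z": -0.15, "wx": 0, "wy": 0, "wz": 0},
    {"x": 0, "y": 0, "z": -0.3, "wx": 0, "wy": 0, "wz": 0},
    {"x": 0, "y": 0, "z": -0.45, "wx": 0, "wy": 0, "wz": 0},
    {"x": 0, "y": 0, "z": -0.6, "wx": 0, "wy": 0, "wz": 0},
    {"x": 0, "y": 0, "z": -0.6, "wx": 0, "wy": 0, "wz": 0},
  ],
)

```text
time_s: 4.1
eef_pos: [509.6, 164.9, 181.4]
ee_rot: [3.14, 0.524, 3.125]
force: [0.2, -0.7, -5.8]
grip_width: 38.3
gripper_force: 61.2
```

Run:
```python
from plan import *
s=manip.get_state();print(s['eef_pos'],s['grip_width'],s['gripper_force'],s['force'])
P,Rc=plan([515,100,290],tool(0.1,10),5);print()
P,Rc=plan([500,-190,310],tool(0.39,0),10,(P,Rc))
```

```text
[509.61291422 164.89434313 181.41125321] 38.30791239881342 61.24212384223938 [ 0.23547755 -0.73025591 -5.8261861 ]
{"x": -0.24, "y": -0.26, "z": -0.36, "wx": -0.0024, "wy": 0.0222, "wz": -0.007}
{"x": -0.21, "y": -0.26, "z": -0.38, "wx": -0.0024, "wy": 0.0222, "wz": -0.007}
{"x": -0.17, "y": -0.26, "z": -0.4, "wx": -0.0024, "wy": 0.0222, "wz": -0.007}
{"x": -0.14, "y": -0.26, "z": -0.41, "wx": -0.0024, "wy": 0.0222, "wz": -0.007}
{"x": -0.11, "y": -0.27, "z": -0.42, "wx": -0.0024, "wy": 0.0222, "wz": -0.007}

{"x": 0.08, "y": -0.57, "z": -0.05, "wx": -0.0008, "wy": 0.0055, "wz": -0.0092}
{"x": 0.1, "y": -0.57, "z": -0.05, "wx": -0.0008, "wy": 0.0055, "wz": -0.0092}
{"x": 0.11, "y": -0.57, "z": -0.06, "wx": -0.0008, "wy": 0.0055, "wz": -0.0092}
{"x": 0.13, "y": -0.56, "z": -0.05, "wx": -0.0008, "wy": 0.0055, "wz": -0.0092}
{"x": 0.15, "y": -0.56, "z": -0.05, "wx": -0.0008, "wy": 0.0055, "wz": -0.0092}
{"x": 0.17, "y": -0.56, "z": -0.05, "wx": -0.0008, "wy": 0.0055, "wz": -0.0092}
{"x": 0.18, "y": -0.55, "z": -0.05, "wx": -0.0008, "wy": 0.0055, "wz": -0.0092}
{"x": 0.2, "y": -0.54, "z": -0.05, "wx": -0.0008, "wy": 0.0055, "wz": -0.0092}
{"x": 0.22, "y": -0.54, "z": -0.05, "wx": -0.0008, "wy": 0.0055, "wz": -0.0092}
{"x": 0.23, "y": -0.54, "z": -0.04, "wx": -0.0008, "wy": 0.0055, "wz": -0.0092}
```

Request:
move_arm(
  moves=[
    {"x": -0.24, "y": -0.26, "z": -0.36, "wx": -0.0024, "wy": 0.0222, "wz": -0.007},
    {"x": -0.21, "y": -0.26, "z": -0.38, "wx": -0.0024, "wy": 0.0222, "wz": -0.007},
    {"x": -0.17, "y": -0.26, "z": -0.4, "wx": -0.0024, "wy": 0.0222, "wz": -0.007},
    {"x": -0.14, "y": -0.26, "z": -0.41, "wx": -0.0024, "wy": 0.0222, "wz": -0.007},
    {"x": -0.11, "y": -0.27, "z": -0.42, "wx": -0.0024, "wy": 0.0222, "wz": -0.007},
  ],
)

```text
time_s: 4.72
eef_pos: [515.7, 99.7, 290.5]
ee_rot: [-3.142, 0.175, -3.04]
force: [0.5, -0.4, -4.7]
grip_width: 38.4
gripper_force: 61.4
```

Request:
move_arm(
  moves=[
    {"x": 0.08, "y": -0.57, "z": -0.05, "wx": -0.0008, "wy": 0.0055, "wz": -0.0092},
    {"x": 0.1, "y": -0.57, "z": -0.05, "wx": -0.0008, "wy": 0.0055, "wz": -0.0092},
    {"x": 0.11, "y": -0.57, "z": -0.06, "wx": -0.0008, "wy": 0.0055, "wz": -0.0092},
    {"x": 0.13, "y": -0.56, "z": -0.05, "wx": -0.0008, "wy": 0.0055, "wz": -0.0092},
    {"x": 0.15, "y": -0.56, "z": -0.05, "wx": -0.0008, "wy": 0.0055, "wz": -0.0092},
  ],
)

```text
time_s: 5.35
eef_pos: [508.6, -45.2, 299.3]
ee_rot: [-3.134, 0.09, -2.894]
force: [0.4, -0.3, -5.5]
grip_width: 38.3
gripper_force: 61.4
```

Request:
move_arm(
  moves=[
    {"x": 0.17, "y": -0.56, "z": -0.05, "wx": -0.0008, "wy": 0.0055, "wz": -0.0092},
    {"x": 0.18, "y": -0.55, "z": -0.05, "wx": -0.0008, "wy": 0.0055, "wz": -0.0092},
    {"x": 0.2, "y": -0.54, "z": -0.05, "wx": -0.0008, "wy": 0.0055, "wz": -0.0092},
    {"x": 0.22, "y": -0.54, "z": -0.05, "wx": -0.0008, "wy": 0.0055, "wz": -0.0092},
    {"x": 0.23, "y": -0.54, "z": -0.04, "wx": -0.0008, "wy": 0.0055, "wz": -0.0092},
  ],
)

```text
time_s: 5.98
eef_pos: [501.4, -190.6, 309.6]
ee_rot: [-3.14, 0.003, -2.75]
force: [0.9, 0.3, -4.6]
grip_width: 38.5
gripper_force: 61.4
```

Run:
```python
from plan import *
for i in range(4): d=snap('wrist','w5')
cv2.imwrite('pics/w5b.png',cv2.resize(d['frame'],(800,600),interpolation=cv2.INTER_CUBIC))
s=manip.get_state();print(s['eef_pos'],s['grip_width'],s['time_s'],abs(s['dq']).max(),(tool(.39,0).inv()*pose()[1]).as_rotvec())
```

```text
[ 501.37881251 -189.96033459  309.44234806] 38.40765078854463 6.175 0.01824182116615952 [ 0.00105086 -0.00321072  0.00077364]
```

View pics/w5b.png

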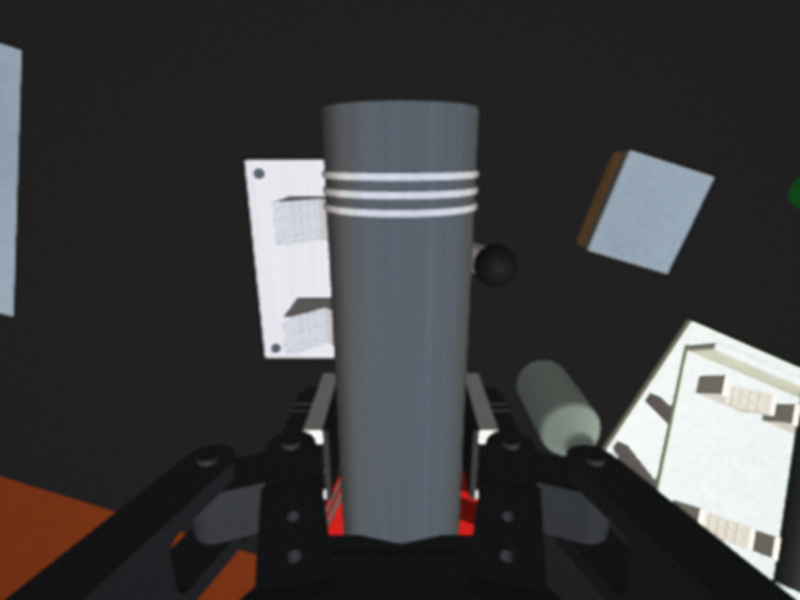

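Request:
move_arm(
  moves=[
    {"x": 0, "y": 0.5, "z": 0, "wx": 0, "wy": 0, "wz": 0},
    {"x": 0, "y": 0.6, "z": 0, "wx": 0, "wy": 0, "wz": 0},
    {"x": 0, "y": 0.6, "z": 0, "wx": 0, "wy": 0, "wz": 0},
    {"x": 0, "y": 0.3, "z": 0, "wx": 0, "wy": 0, "wz": 0},
    {"x": 0, "y": 0, "z": 0, "wx": 0, "wy": 0, "wz": 0},
  ],
)

```text
time_s: 6.8
eef_pos: [463.1, -96.3, 309.8]
ee_rot: [-3.139, 0.003, -2.749]
force: [-0.2, -0.5, -4.9]
grip_width: 38.5
gripper_force: 61.8
```

Run:
```python
from plan import *
P,Rt=pose()  # tube end in tool frame, from w5
d=np.load('pics/w5.npz'); P5=np.array([501.38,-189.96,309.44])
o,r=ray('w5',400*.64,103*.64); o=Rt.inv().apply(o-P5); r=Rt.inv().apply(r); print('tube end in tool', o+r*(-39-o[2])/r[2])
for i in range(4): d=snap('wrist','w6')
f=d['frame'];cv2.imwrite('pics/w6b.png',cv2.resize(f[30:270,0:320],(800,600),interpolation=cv2.INTER_CUBIC))
print(P,(tool(.39,0).inv()*pose()[1]).as_rotvec())
```

```text
tube end in tool [ 88.17645585   0.56490599 -39.        ]
[463.05828921 -96.25461439 309.7822234 ] [ 0.00272667 -0.00278365  0.00046452]
```

View pics/w6b.png

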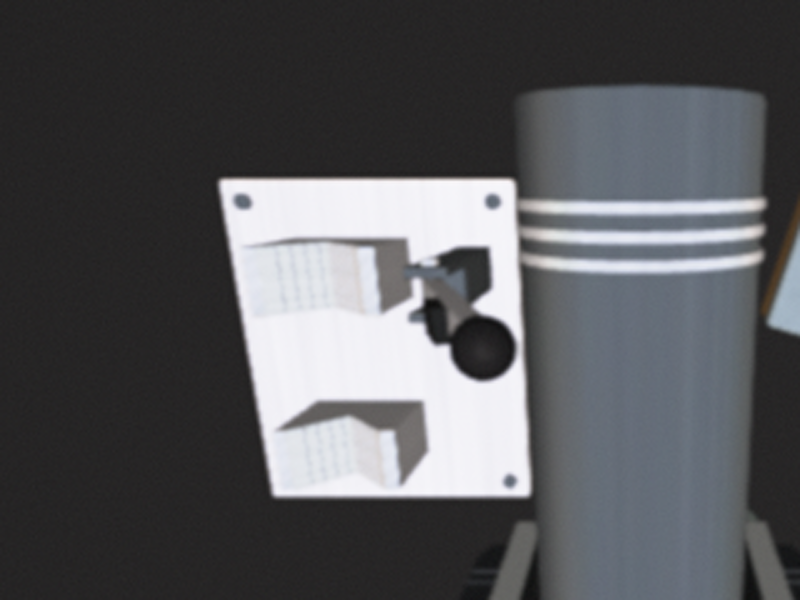

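The crop shows both blocks (block top corners ≈(243,245),(255,317),(380,314) and (275,432),(281,488),(396,430),(388,487)), plate corners (219,179),(516,179),(531,496),(273,496), knob (483,348). Fitting the fixture pose.

Run:
```python
from plan import *
from scipy.optimize import least_squares
ob=[((243,245),(-68,-34,73)),((255,317),(-32,-34,73)),((380,314),(-32,34,73)),((275,432),(32,-34,73)),((281,488),(68,-34,73)),((396,430),(32,34,73)),((388,487),(68,34,73))]
pl=[((219,179),(-1,-1)),((516,179),(-1,1)),((531,496),(1,1)),((273,496),(1,-1))]
px=lambda p:(p[0]/2.5,p[1]/2.5+30)
def w(q,P): return np.array([q[0],q[1],0])+R.from_euler('z',q[2]).apply(P)
f=lambda q:np.concatenate([proj('w6',w(q,P))-px(u) for u,P in ob])
r=least_squares(f,[546,-239,.39]);print(r.x.round(3),r.fun.round(1))
for u,s in pl:
    X=onz('w6',*px(u),12); print('plate',R.from_euler('z',-r.x[2]).apply(X-np.array([r.x[0],r.x[1],0])).round(1))
q=r.x
# knob: on circle about hinge in plane x=-50
o,d=ray('w6',*px((483,348)));n=w(q,[1,0,0])-w(q,[0,0,0]);c=w(q,[-50,72,106])
K=o+d*np.dot(c-o,n)/np.dot(d,n);k=R.from_euler('z',-q[2]).apply(K-np.array([q[0],q[1],0]));print('knob fix',k,np.hypot(k[1]-72,k[2]-106),'ang',np.arctan2(k[2]-106,72-k[1]))
# check against top view
for P in((0,0,46.7),(-50,72,106),(-100,-86,12)): print(proj('t0',w(q,P))/.64)
# second estimate: refit in top view by plate corners
```

```text
[ 5.52239e+02 -2.44942e+02  3.76000e-01] [-0.5 -0.4 -1.  -1.1  0.9  0.9 -1.9 -1.1 -0.7  0.4 -1.   0.4  4.5  1.5]
plate [-98.4 -74.1  12. ]
plate [-100.8   96.8   12. ]
plate [98.6 98.9 12. ]
plate [101.3 -71.7  12. ]
knob fix [-50.         117.61454614 216.228105  ] 119.293427950092 ang 1.9631590613812642
[547.80000048 332.52098185]
[530.70294862 368.85647185]
[601.02613454 362.19997043]
```

```bash
cat > fit.py <<'E'
from plan import *
from scipy.optimize import least_squares
ob=[((243,245),(-68,-34,73)),((255,317),(-32,-34,73)),((380,314),(-32,34,73)),((275,432),(32,-34,73)),((281,488),(68,-34,73)),((396,430),(32,34,73))]
pl=[((219,179),(-1,-1)),((516,179),(-1,1)),((531,496),(1,1)),((273,496),(1,-1))]
px=lambda p:(p[0]/2.5,p[1]/2.5+30)
def w(q,P): return np.array([q[0],q[1],0])+R.from_euler('z',q[2]).apply(P)
f=lambda q:np.concatenate([proj('w6',w(q,P))-px(u) for u,P in ob]+[proj('w6',w(q,(100*s[0],q[3]+q[4]*s[1],12)))-px(u) for u,s in pl])
r=least_squares(f,[546,-239,.39,12,86],loss='soft_l1')
if __name__=='__main__':
  q=r.x;print(q.round(3),f(q).round(1))
  # top view: plate corners fit
  T=[((40,102),(1,1)),((232,20),(1,-1)),((332,245),(-1,-1))]
  g=lambda p:np.concatenate([proj('t0',w(p,(100*s[0],q[3]+q[4]*s[1],12)))-np.array([300+u[0]/4,172+u[1]/4]) for u,s in T])
  r2=least_squares(g,q[:3]);print('top',r2.x.round(3),r2.fun.round(1))
  z=lambda s:s
E
python3 fit.py
```

```text
[ 5.52048e+02 -2.43905e+02  3.89000e-01  1.14860e+01  8.53780e+01] [-0.3  0.2 -0.5 -0.6  1.3  0.7 -0.8 -0.7  0.7  0.8 -0.   0.2 -0.1 -0.3
 -0.2 -0.2  0.2  0.2  0.1 -0.1]
top [ 5.50284e+02 -2.49757e+02  3.92000e-01] [ 0.1 -0.1 -0.2  0.   0.   0. ]
```

Run:
```python
from plan import *
P,Rc=plan([550.6,-244.5,300],tool(0.390,0),5);print()
P,Rc=plan([550.6,-244.5,125],tool(0.390,0),5,(P,Rc))
```

```text
{"x": -0.1, "y": -0.67, "z": 0.04, "wx": -0.0002, "wy": 0.0002}
{"x": -0.1, "y": -0.67, "z": 0.04, "wx": -0.0002, "wy": 0.0002}
{"x": -0.1, "y": -0.67, "z": 0.04, "wx": -0.0002, "wy": 0.0002}
{"x": -0.1, "y": -0.68, "z": 0.04, "wx": -0.0002, "wy": 0.0002}
{"x": -0.09, "y": -0.67, "z": 0.04, "wx": -0.0002, "wy": 0.0002}

{"z": 0.7}
{"z": 0.7}
{"z": 0.7}
{"z": 0.7}
{"z": 0.7}
```

Request:
move_arm(
  moves=[
    {"x": -0.1, "y": -0.67, "z": 0.04, "wx": -0.0002, "wy": 0.0002, "wz": 0},
    {"x": -0.1, "y": -0.67, "z": 0.04, "wx": -0.0002, "wy": 0.0002, "wz": 0},
    {"x": -0.1, "y": -0.67, "z": 0.04, "wx": -0.0002, "wy": 0.0002, "wz": 0},
    {"x": -0.1, "y": -0.68, "z": 0.04, "wx": -0.0002, "wy": 0.0002, "wz": 0},
    {"x": -0.09, "y": -0.67, "z": 0.04, "wx": -0.0002, "wy": 0.0002, "wz": 0},
  ],
)

```text
time_s: 7.62
eef_pos: [550.7, -245.9, 299.2]
ee_rot: [3.14, -0.001, -2.753]
force: [0.2, 0.7, -5.7]
grip_width: 38.5
gripper_force: 61.9
```

Request:
move_arm(
  moves=[
    {"x": 0, "y": 0, "z": 0.6, "wx": 0, "wy": 0, "wz": 0},
    {"x": 0, "y": 0, "z": 0.7, "wx": 0, "wy": 0, "wz": 0},
    {"x": 0, "y": 0, "z": 0.7, "wx": 0, "wy": 0, "wz": 0},
    {"x": 0, "y": 0, "z": 0.7, "wx": 0, "wy": 0, "wz": 0},
    {"x": 0, "y": 0, "z": 0.7, "wx": 0, "wy": 0, "wz": 0},
  ],
)

```text
time_s: 8.25
eef_pos: [550.1, -244.9, 128.2]
ee_rot: [3.141, -0.001, -2.753]
force: [0.7, 0.1, -5.3]
grip_width: 38.1
gripper_force: 62.2
```

Run:
```python
from plan import *
for i in range(4): d=snap('wrist','w7')
d2=snap('scene','s7')
print(pose()[0],(tool(.39,0).inv()*pose()[1]).as_rotvec(),manip.get_state()['force'])
a=cv2.resize(d['frame'],(512,384)); b=cv2.resize(d2['frame'][85:181,140:268],(512,384),interpolation=cv2.INTER_CUBIC)
cv2.imwrite('pics/w7b.png',cv2.resize(d['frame'],(800,600),interpolation=cv2.INTER_CUBIC));cv2.imwrite('pics/s7b.png',b)
```

```text
[ 550.90187919 -244.71054577  130.78411413] [ 0.00031385 -0.00046461  0.00067948] [ 0.24160718  0.18248872 -4.14066147]
```

View pics/w7b.png

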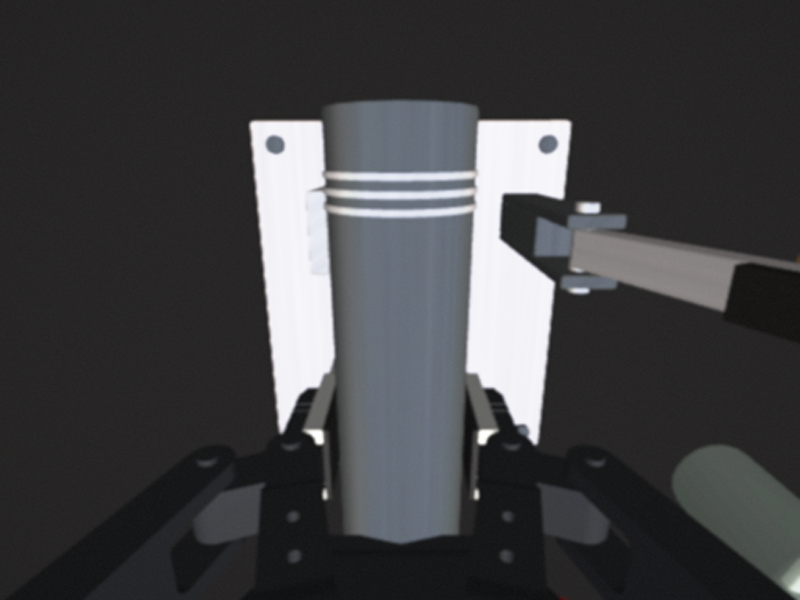

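Run:
```python
from plan import *
from scipy.optimize import least_squares
def w(q,P): return np.array([q[0],q[1],0])+R.from_euler('z',q[2]).apply(P)
px=lambda p:np.array(p)*.64
ob=[((250,121),(-100,-74,12)),((571,121),(-100,98,12)),((307,191),(-68,-34,73)),((312,273),(-32,-34,73))]
# edges as points: free x -> left edge at v=430, right edge at v=440
ed=[((279,430),-74),((540,440),98)]
def f(q):
    r=[proj('w7',w(q,P))-px(u) for u,P in ob]
    e=[(proj('w7',w(q,(x,y,12)))-px(u)) for (u,y),x in zip(ed,q[3:])]
    return np.concatenate(r+e)
r=least_squares(f,[551,-245,.39,70,75]);print(r.x.round(3),f(r.x).round(1))
P,Rt=pose()
# tube axis by edges: at several v, edges -> mid
d=np.load('pics/w7.npz')
for (l,h,v) in((323,478,115),(329,474,230),(338,464,480)):
    o,rr=ray('w7',(l+h)/2*.64,v*.64); X=o+rr*(P[2]+19-o[2])/rr[2]
    print('tube axis in fix frame',R.from_euler('z',-r.x[2]).apply(X-np.array([r.x[0],r.x[1],0])).round(1))
print('tcp in fix',R.from_euler('z',-r.x[2]).apply(P-np.array([r.x[0],r.x[1],0])).round(1))
o,rr=ray('w7',400*.64,103*.64);X=o+rr*(P[2]+39-o[2])/rr[2];print('end',R.from_euler('z',-r.x[2]).apply(X-np.array([r.x[0],r.x[1],0])).round(1))
```

```text
[ 5.53105e+02 -2.45109e+02  3.90000e-01  8.68950e+01  9.53200e+01] [-1.4 -0.4  3.  -0.6 -0.6  0.2 -0.5  1.2 -0.9  0.1  0.6  0.1]
tube axis in fix frame [-91.2   5.  149.8]
tube axis in fix frame [-63.3   5.2 149.8]
tube axis in fix frame [ 15.    5.  149.8]
tcp in fix [ -1.9   1.2 130.8]
end [-91.7   4.7 169.8]
```

View pics/s7b.png

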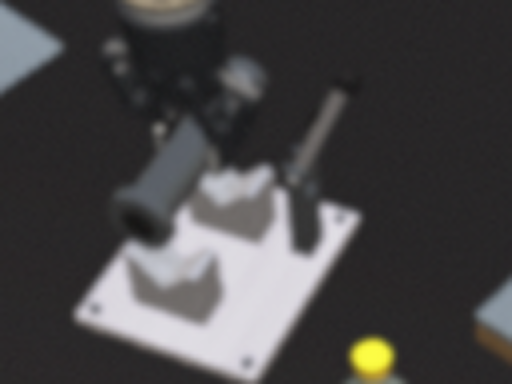

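Run:
```python
from plan import *
P,Rt=pose();M=Rt.as_matrix();print(P)
for f,p in(('w5',[501.38,-189.96,309.44]),('w6',[463.06,-96.25,309.78]),('w7',P)):
    T=np.load(f'pics/{f}.npz')['T'];A=M.T@T[:3,:3]
    print(f,(M.T@(T[:3,3]-p)).round(2),A.round(3).tolist())
    o,r=ray(f,256.0,66);o=M.T@(o-p);r=M.T@r;print(o+r*(-39-o[2])/r[2])
d=snap('wrist','w8');T=d['cam_to_world'];P=pose()[0];print('again',M.T@(T[:3,3]-P),P)
```

```text
[ 550.90187919 -244.71054577  130.78411413]
w5 [  78.3     0.58 -141.69] [[-0.001, 0.95, 0.313], [1.0, -0.0, 0.002], [0.002, 0.313, -0.95]]
[ 88.22931835   0.34974032 -39.        ]
w6 [  77.94   -0.51 -141.7 ] [[0.001, 0.95, 0.313], [1.0, -0.002, 0.003], [0.003, 0.313, -0.95]]
[ 87.91654817  -0.85682883 -39.        ]
w7 [  79.35    2.81 -138.29] [[-0.0, 0.952, 0.305], [1.0, 0.002, -0.006], [-0.006, 0.305, -0.952]]
[ 89.81167357   3.42667951 -39.        ]
again [  78.23034513    1.64904038 -140.83746174] [ 551.54410922 -244.89690183  131.71655649]
```

Run:
```python
from plan import *
def w(q,P): return np.array([q[0],q[1],0])+R.from_euler('z',q[2]).apply(P)
for i in range(8):
    d=snap('wrist','w9');s=manip.get_state();print(s['eef_pos'].round(2),abs(s['dq']).max().round(4))
P,Rt=pose();M=Rt.as_matrix();T=d['cam_to_world'];print(M.T@(T[:3,3]-P),(tool(.39,0).inv()*Rt).as_rotvec())
f=d['frame'];cv2.imwrite('pics/w9b.png',cv2.resize(f[60:300,150:400],(750,720))[:600])
# detect edges along rows: white plate vs dark & tube
g=cv2.cvtColor(f,cv2.COLOR_BGR2GRAY)
for v in(84,88,110,220,250):
    r=g[v].astype(int);dd=np.diff(r);idx=[i for i in range(140,380) if abs(dd[i])>25 and abs(dd[i])>=abs(dd[i-1]) and abs(dd[i])>=abs(dd[i+1])];print(v,[(i+.5,int(dd[i])) for i in idx])
c=g[:,185].astype(int);dd=np.diff(c);print('col185',[(i+.5,int(dd[i])) for i in range(50,300) if abs(dd[i])>25])
```

```text
[ 551.7  -244.89  132.15] 0.0096
[ 551.61 -244.71  132.2 ] 0.0081
[ 551.36 -244.49  132.01] 0.0121
[ 551.05 -244.28  131.73] 0.0127
[ 550.73 -244.03  131.33] 0.0085
[ 550.46 -243.9   130.97] 0.009
[ 550.28 -243.75  130.68] 0.0054
[ 550.12 -243.66  130.42] 0.0051
[  77.64481081    1.138773   -142.00772674] [-5.05225030e-04  7.71996844e-05 -1.25710444e-04]
84 [(164.5, 71), (174.5, -39), (183.5, 39), (206.5, -69), (305.5, 60), (348.5, -41), (356.5, 42), (366.5, -83)]
88 [(164.5, 84), (173.5, -53), (185.5, 52), (206.5, -75), (304.5, 62), (346.5, -68), (358.5, 54), (365.5, -85)]
110 [(166.5, 86), (205.5, -47), (305.5, 31), (363.5, -86)]
220 [(176.5, 85), (213.5, -74), (298.5, 71), (351.5, -80)]
250 [(179.5, 80), (194.5, -61), (309.5, -27), (317.5, 55), (348.5, -73)]
col185 [(72.5, 85), (73.5, 84), (87.5, -26), (265.5, -26), (266.5, -38), (267.5, -40), (268.5, -34), (269.5, -26)]
```

Run:
```python
from plan import *
P,Rt=pose();print(P)
F=R.from_euler('z',-.39)
g=cv2.cvtColor(cv2.imread('pics/w9.png'),cv2.COLOR_BGR2GRAY)
y=lambda u,v,z:F.apply(onz('w9',u,v,z)-P)[:2].round(1)
for v in(125,140,150,160,170):
    r=cv2.GaussianBlur(g,(1,7),0)[v].astype(int);dd=np.diff(r);
    print(v,[(i+.5,int(dd[i])) for i in range(160,380) if abs(dd[i])>10 and abs(dd[i])>=abs(dd[i-1]) and abs(dd[i])>abs(dd[i+1])])
for v,l,h in((88,165,366),(220,177,352)): print('plate',y(l,v,12),y(h,v,12))
print('tube',y(256,88,P[2]+19),y(256.2,220,P[2]+19))
for u,v in((197,125),(199.7,170)): print('block -34',y(u,v,73))
```

```text
[ 550.12455564 -243.65577945  130.42173758]
125 [(167.5, 84), (207.5, -43), (303.5, 46), (322.5, -83), (361.5, -11), (370.5, 22)]
140 [(169.5, 77), (209.5, -61), (302.5, 67), (321.5, -88), (344.5, 26), (364.5, 13)]
150 [(170.5, 72), (209.5, -72), (301.5, 57), (322.5, -44), (343.5, 27), (367.5, 14)]
160 [(170.5, 76), (210.5, -60), (301.5, 68), (336.5, -41), (366.5, 22)]
170 [(171.5, 78), (210.5, -74), (301.5, 55), (349.5, -38)]
plate [-86.6 -75.4] [-86.6  93.2]
plate [ 33.4 -75.4] [33.3 93.8]
tube [-81.9   1. ] [-25.2   1.1]
block -34 [-61.3 -38.4]
block -34 [-30.5 -38.4]
```

View pics/w9b.png

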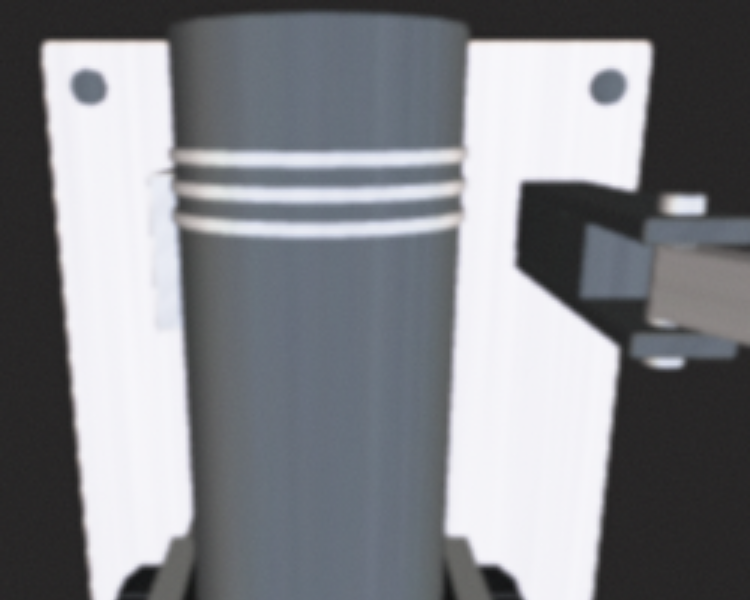

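Run:
```python
from plan import *
plan([551.5,-247.1,68],tool(.39,0),5)
```

```text
{"y": -0.01, "z": 0.25}
{"y": -0.02, "z": 0.25}
{"y": -0.01, "z": 0.25}
{"y": -0.02, "z": 0.25}
{"y": -0.01, "z": 0.25}
```

Request:
move_arm(
  moves=[
    {"x": 0, "y": -0.03, "z": 0.25, "wx": 0, "wy": 0, "wz": 0},
    {"x": 0, "y": -0.03, "z": 0.25, "wx": 0, "wy": 0, "wz": 0},
    {"x": 0, "y": 0, "z": 0.25, "wx": 0, "wy": 0, "wz": 0},
    {"x": 0, "y": 0, "z": 0.25, "wx": 0, "wy": 0, "wz": 0},
    {"x": 0, "y": 0, "z": 0.2, "wx": 0, "wy": 0, "wz": 0},
  ],
)

```text
time_s: 9.57
eef_pos: [550.5, -246.0, 68.4]
ee_rot: [3.139, -0.002, -2.752]
force: [0.3, -0.3, -4.7]
grip_width: 38.3
gripper_force: 62.2
```

Request:
move_arm(
  moves=[
    {"x": 0, "y": 0, "z": 0, "wx": 0, "wy": 0, "wz": 0},
    {"x": 0, "y": 0, "z": 0, "wx": 0, "wy": 0, "wz": 0},
    {"x": 0, "y": 0, "z": 0, "wx": 0, "wy": 0, "wz": 0},
    {"x": 0, "y": 0, "z": 0, "wx": 0, "wy": 0, "wz": 0},
    {"x": 0, "y": 0, "z": 0, "wx": 0, "wy": 0, "wz": 0},
  ],
)

```text
time_s: 10.2
eef_pos: [551.1, -246.4, 70.1]
ee_rot: [3.141, -0.0, -2.752]
force: [0.5, 0.0, -5.6]
grip_width: 38.2
gripper_force: 62.2
```

Run:
```python
from plan import *
d=snap('wrist','w10');P,Rt=pose();print(P,manip.get_state()['force'],(tool(.39,0).inv()*Rt).as_rotvec())
F=R.from_euler('z',-.39)
g=cv2.cvtColor(d['frame'],cv2.COLOR_BGR2GRAY)
y=lambda u,v,z:F.apply(onz('w10',u,v,z)-P)[:2].round(1)
for v in(80,100,120,190,210):
    r=cv2.GaussianBlur(g,(1,7),0)[v].astype(int);dd=np.diff(r);
    e=[(i+.5,int(dd[i])) for i in range(100,420) if abs(dd[i])>30 and abs(dd[i])>=abs(dd[i-1]) and abs(dd[i])>abs(dd[i+1])]
    print(v,e,y(e[0][0],v,12),y(e[-1][0],v,12) if e else 0)
print('tube',y(256,88,P[2]+18))
```

```text
[ 551.04158536 -246.3965946    70.08268232] [-0.87737563 -0.30754415 -5.67586002] [-8.6375155e-04  4.2746997e-04  8.2724488e-06]
80 [(140.5, 81), (153.5, -33), (205.5, -70), (305.5, 65), (380.5, -32), (392.5, 32), (403.5, -80)] [-89.3 -72.7] [-89.4  95.4]
100 [(142.5, 80), (206.5, -67), (304.5, 66), (400.5, -79)] [-77.2 -72.9] [-77.2  95.4]
120 [(144.5, 69), (398.5, -74)] [-64.5 -73.1] [-64.6  96. ]
190 [(152.5, 70), (211.5, -66), (300.5, 46), (380.5, -34)] [-15.8 -73.1] [-15.8  90.5]
210 [(155.5, 80), (212.5, -72), (299.5, 61), (384.5, -78)] [ -0.4 -72.6] [-0.4 95.4]
tube [-81.9   1.1]
```

Request:
move_arm(
  moves=[
    {"x": 0, "y": -0.024, "z": 0.03, "wx": 0, "wy": 0, "wz": 0},
    {"x": 0, "y": 0, "z": 0.04, "wx": 0, "wy": 0, "wz": 0},
    {"x": 0, "y": 0, "z": 0.04, "wx": 0, "wy": 0, "wz": 0},
    {"x": 0, "y": 0, "z": 0.04, "wx": 0, "wy": 0, "wz": 0},
    {"x": 0, "y": 0, "z": 0.03, "wx": 0, "wy": 0, "wz": 0},
  ],
)

```text
time_s: 10.88
eef_pos: [551.3, -247.4, 60.6]
ee_rot: [3.14, -0.001, -2.752]
force: [0.4, -0.2, -4.8]
grip_width: 38.9
gripper_force: 62.2
```

Request:
move_arm(
  moves=[
    {"x": 0, "y": 0, "z": 0.02, "wx": 0, "wy": 0, "wz": 0},
    {"x": 0, "y": 0, "z": 0, "wx": 0, "wy": 0, "wz": 0},
    {"x": 0, "y": 0, "z": 0.02, "wx": 0, "wy": 0, "wz": 0},
    {"x": 0, "y": 0, "z": 0, "wx": 0, "wy": 0, "wz": 0},
    {"x": 0, "y": 0, "z": 0, "wx": 0, "wy": 0, "wz": 0},
  ],
)

```text
time_s: 11.5
eef_pos: [551.4, -247.4, 58.8]
ee_rot: [3.14, -0.001, -2.752]
force: [-0.4, -0.4, -4.8]
grip_width: 38.4
gripper_force: 62.2
```

Not in contact yet; continue in 0.5–1 mm steps.

Request:
move_arm(
  moves=[
    {"x": 0, "y": 0, "z": 0.02, "wx": 0, "wy": 0, "wz": 0},
    {"x": 0, "y": 0, "z": 0, "wx": 0, "wy": 0, "wz": 0},
    {"x": 0, "y": 0, "z": 0.01, "wx": 0, "wy": 0, "wz": 0},
    {"x": 0, "y": 0, "z": 0, "wx": 0, "wy": 0, "wz": 0},
    {"x": 0, "y": 0, "z": 0, "wx": 0, "wy": 0, "wz": 0},
  ],
)

```text
time_s: 12.12
eef_pos: [551.7, -247.7, 57.6]
ee_rot: [3.141, -0.0, -2.752]
force: [0.7, -0.7, -2.9]
grip_width: 38.2
gripper_force: 62.2
```

Request:
move_arm(
  moves=[
    {"x": 0, "y": 0, "z": 0.01, "wx": 0, "wy": 0, "wz": 0},
    {"x": 0, "y": 0, "z": 0, "wx": 0, "wy": 0, "wz": 0},
    {"x": 0, "y": 0, "z": 0.01, "wx": 0, "wy": 0, "wz": 0},
    {"x": 0, "y": 0, "z": 0, "wx": 0, "wy": 0, "wz": 0},
    {"x": 0, "y": 0, "z": 0, "wx": 0, "wy": 0, "wz": 0},
  ],
)

```text
time_s: 12.75
eef_pos: [551.9, -247.8, 57.4]
ee_rot: [3.141, -0.0, -2.752]
force: [-2.3, 0.4, 5.1]
grip_width: 38.7
gripper_force: 63.1
```

Request:
move_arm(
  moves=[
    {"x": 0, "y": 0, "z": 0, "wx": 0, "wy": 0, "wz": 0},
    {"x": 0, "y": 0, "z": 0, "wx": 0, "wy": 0, "wz": 0},
    {"x": 0, "y": 0, "z": 0, "wx": 0, "wy": 0, "wz": 0},
    {"x": 0, "y": 0, "z": 0, "wx": 0, "wy": 0, "wz": 0},
    {"x": 0, "y": 0, "z": 0, "wx": 0, "wy": 0, "wz": 0},
  ],
  fingers=0.75,
)

```text
time_s: 13.38
eef_pos: [551.4, -247.4, 56.2]
ee_rot: [3.14, -0.001, -2.751]
force: [-0.4, -0.5, -0.1]
grip_width: 63.9
gripper_force: 0.0
```

Request:
move_arm(
  moves=[
    {"x": 0, "y": 0, "z": -0.3, "wx": 0, "wy": 0, "wz": 0},
    {"x": 0, "y": 0, "z": -0.6, "wx": 0, "wy": 0, "wz": 0},
    {"x": 0, "y": 0, "z": -0.8, "wx": 0, "wy": 0, "wz": 0},
    {"x": 0, "y": 0, "z": -0.9, "wx": 0, "wy": 0, "wz": 0},
    {"x": 0, "y": 0, "z": -0.6, "wx": 0, "wy": 0, "wz": 0},
  ],
)

```text
time_s: 14.0
eef_pos: [552.7, -248.2, 220.4]
ee_rot: [-3.139, 0.002, -2.752]
force: [0.2, 0.0, 0.7]
grip_width: 64.0
gripper_force: 0.0
```

Run:
```python
from plan import *
for i in range(8):d=snap('wrist','w11')
P,Rt=pose();print(P,manip.get_state()['force'],abs(manip.get_state()['dq']).max())
cv2.imwrite('pics/w11b.png',cv2.resize(d['frame'],(800,600),interpolation=cv2.INTER_CUBIC))
```

```text
[ 550.35453611 -246.92171647  214.30869663] [-0.47185057  0.20923389 -0.9797143 ] 0.006917573465767379
```

View pics/w11b.png

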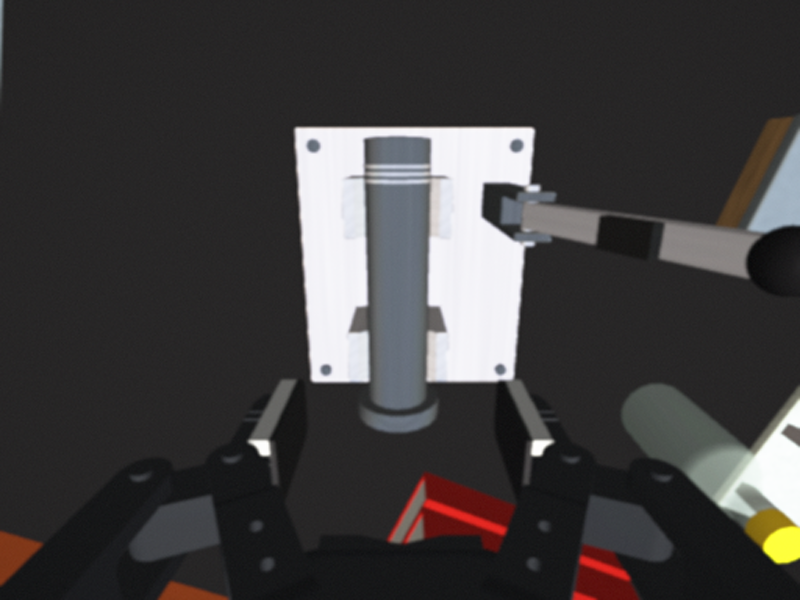

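The tube lies in both grooves with its flange at (398,412) beyond the far block, and the clamp is still open with its knob at (790,262). Checking lengthwise centring, then planning the clamp swing.

Run:
```python
from plan import *
P,Rt=pose();F=R.from_euler('z',-.39)
y=lambda u,v,z:F.apply(onz('w11',u*.64,v*.64,z)-P)[:2].round(1)
print('tube end',y(398,138,95),'tube axis',y(398,200,75),y(397.5,380,75))
print('block',y(346,178,73),y(350,240,73),y(352,332,73),'right',y(452,178,73),y(448,240,73))
print('plate',y(295,128,12),y(534,128,12),y(313,382,12),y(514,382,12))
o,d=ray('w11',785*.64,262*.64);o=F.apply(o-P);d=F.apply(d);k=o+d*(-50+1-o[0])/d[0];print('knob rel tcp',k,'z',k[2]+P[2],P)
```

```text
tube end [-86.8   0.5] tube axis [-52.3   0.4] [68.5 -0.1]
block [-65.1 -30.7] [-27.7 -29.6] [ 34.  -30.3] right [-65.1  32.9] [-27.7  31.7]
plate [-96.5 -72.2] [-96.5  96.5] [102.9 -71.2] [103.2  97.8]
knob rel tcp [-49.         109.8247593   16.41338039] z 230.72207701935076 [ 550.35453611 -246.92171647  214.30869663]
```

Request:
move_arm(
  moves=[
    {"x": 0, "y": 0, "z": -0.7, "wx": 0, "wy": 0, "wz": 0},
    {"x": 0, "y": 0, "z": -0.7, "wx": 0, "wy": 0, "wz": 0},
    {"x": 0.15, "y": 0.5, "z": 0, "wx": 0, "wy": 0, "wz": 0},
    {"x": 0.15, "y": 0.5, "z": 0, "wx": 0, "wy": 0, "wz": 0},
    {"x": 0.15, "y": 0.5, "z": 0, "wx": 0, "wy": 0, "wz": 0},
  ],
  fingers=0,
  squeeze=30,
)

```text
time_s: 15.02
eef_pos: [501.2, -186.0, 284.9]
ee_rot: [3.138, -0.002, -2.752]
force: [-0.6, 0.7, 0.6]
grip_width: -0.1
gripper_force: 0.0
```

Request:
move_arm(
  moves=[
    {"x": 0.12, "y": 0.4, "z": 0, "wx": 0, "wy": 0, "wz": 0},
    {"x": 0.12, "y": 0.4, "z": 0, "wx": 0, "wy": 0, "wz": 0},
    {"x": 0.12, "y": 0.4, "z": 0, "wx": 0, "wy": 0, "wz": 0},
    {"x": 0.12, "y": 0.4, "z": 0, "wx": 0, "wy": 0, "wz": 0},
    {"x": 0, "y": 0, "z": 0, "wx": 0, "wy": 0, "wz": 0},
  ],
)

```text
time_s: 15.65
eef_pos: [448.8, -120.8, 286.5]
ee_rot: [3.14, -0.001, -2.75]
force: [0.8, 0.7, 0.1]
grip_width: 0.2
gripper_force: 0.0
```

```bash
cat > fx.py <<'E'
from plan import *
F=R.from_euler('z',-.39);O=np.array([553.4,-245.3,0])
def fx(): return F.apply(pose()[0]-O).round(1)
E
python3 - <<'E'
from fx import *
for i in range(5):d=snap('wrist','w12')
s=manip.get_state();print(fx(),s['force'],s['grip_width'],s['time_s'])
cv2.imwrite('pics/w12b.png',d['frame'])
E
```

```text
[-48.8 153.  286.7] [-0.17261206 -0.20044308 -0.34386555] -0.06153337968883577 15.9
```

View pics/w12b.png

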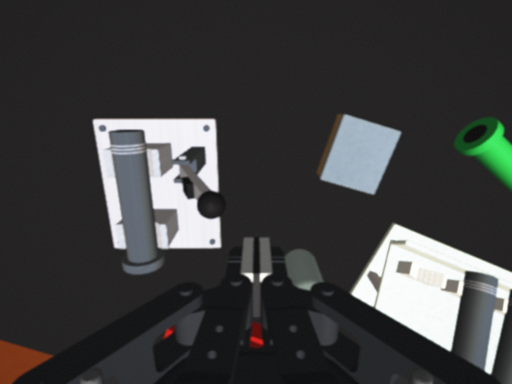

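I have now viewed 12 pictures, two over the limit of 10, so I'll take no more views and work from numbers only. This one shows the closed fingers to the right of the knob at (211,204), with the tube seated.

Run:
```python
from fx import *
for f,u,v in(('w12',211,204),('w11',790*.64,262*.64)):
    o,d=ray(f,u,v);o=F.apply(o-O);d=F.apply(d);k=o+d*(-50-o[0])/d[0];print(k.round(1),np.hypot(k[1]-72,k[2]-106).round(1),np.arctan2(k[2]-106,72-k[1]).round(3))
```

```text
[-50.  119.6 217.9] 121.6 1.973
[-50.  120.4 219.9] 123.8 1.973
```

Request:
move_arm(
  moves=[
    {"x": 0, "y": 0.02, "z": 0.4, "wx": 0, "wy": 0, "wz": 0},
    {"x": 0, "y": 0.02, "z": 0.4, "wx": 0, "wy": 0, "wz": 0},
    {"x": 0, "y": 0, "z": 0.4, "wx": 0, "wy": 0, "wz": 0},
    {"x": 0, "y": 0, "z": 0.35, "wx": 0, "wy": 0, "wz": 0},
    {"x": 0, "y": 0, "z": 0, "wx": 0, "wy": 0, "wz": 0},
  ],
)

```text
time_s: 16.52
eef_pos: [447.9, -120.0, 207.5]
ee_rot: [3.138, -0.003, -2.752]
force: [0.6, -0.1, 0.3]
grip_width: 0.1
gripper_force: 0.0
```

Request:
move_arm(
  moves=[
    {"x": 0, "y": -0.24, "z": 0, "wx": 0, "wy": 0, "wz": 0},
    {"x": 0, "y": -0.24, "z": 0, "wx": 0, "wy": 0, "wz": 0},
    {"x": 0, "y": -0.24, "z": 0, "wx": 0, "wy": 0, "wz": 0},
    {"x": 0, "y": -0.24, "z": 0, "wx": 0, "wy": 0, "wz": 0},
    {"x": 0, "y": -0.24, "z": 0, "wx": 0, "wy": 0, "wz": 0},
  ],
)

```text
time_s: 17.15
eef_pos: [472.1, -176.6, 209.1]
ee_rot: [3.141, -0.001, -2.752]
force: [-0.3, 1.7, 1.7]
grip_width: -0.2
gripper_force: 0.6
```

```bash
cat > kn.py <<'E'
from fx import *
import sys
n=sys.argv[1]
d=snap('scene',n);s=manip.get_state();print(fx(),s['force'].round(1),s['time_s'])
# find the knob: darkest blob along the knob arc projected in scene view
a=np.linspace(2.1,-.05,130);Q=[proj(n,O+F.inv().apply([-50,72-125*np.cos(t),106+125*np.sin(t)])) for t in a]
g=cv2.GaussianBlur(cv2.cvtColor(d['frame'],cv2.COLOR_BGR2GRAY),(5,5),0)
print([(round(t,2),int(g[int(round(q[1])),int(round(q[0]))])) for t,q in zip(a[::5],Q[::5])])
E
python3 kn.py s13
```

```text
[-49.   92.9 209.1] [ 0.3 -1.2  1. ] 17.2
[(np.float64(2.1), 39), (np.float64(2.02), 38), (np.float64(1.93), 38), (np.float64(1.85), 40), (np.float64(1.77), 76), (np.float64(1.68), 89), (np.float64(1.6), 51), (np.float64(1.52), 33), (np.float64(1.43), 36), (np.float64(1.35), 38), (np.float64(1.27), 38), (np.float64(1.18), 38), (np.float64(1.1), 38), (np.float64(1.02), 38), (np.float64(0.93), 38), (np.float64(0.85), 38), (np.float64(0.77), 38), (np.float64(0.68), 38), (np.float64(0.6), 38), (np.float64(0.52), 38), (np.float64(0.43), 38), (np.float64(0.35), 38), (np.float64(0.27), 38), (np.float64(0.18), 38), (np.float64(0.1), 38), (np.float64(0.02), 38)]
```

Request:
move_arm(
  moves=[
    {"x": 0, "y": -0.2, "z": 0, "wx": 0, "wy": 0, "wz": 0},
    {"x": 0, "y": -0.2, "z": 0, "wx": 0, "wy": 0, "wz": 0},
    {"x": 0, "y": -0.2, "z": 0.1, "wx": 0, "wy": 0, "wz": 0},
    {"x": 0, "y": -0.2, "z": 0.15, "wx": 0, "wy": 0, "wz": 0},
    {"x": 0, "y": -0.2, "z": 0.2, "wx": 0, "wy": 0, "wz": 0},
  ],
)

```text
time_s: 17.82
eef_pos: [491.1, -222.5, 185.9]
ee_rot: [3.141, -0.0, -2.752]
force: [0.2, -0.2, 1.5]
grip_width: 0.3
gripper_force: 0.5
```

Request:
move_arm(
  moves=[
    {"x": 0, "y": -0.16, "z": 0.16, "wx": 0, "wy": 0, "wz": 0},
    {"x": 0, "y": -0.16, "z": 0.16, "wx": 0, "wy": 0, "wz": 0},
    {"x": 0, "y": -0.16, "z": 0.16, "wx": 0, "wy": 0, "wz": 0},
    {"x": 0, "y": -0.16, "z": 0.16, "wx": 0, "wy": 0, "wz": 0},
    {"x": 0, "y": 0, "z": 0, "wx": 0, "wy": 0, "wz": 0},
  ],
)

```text
time_s: 18.45
eef_pos: [502.3, -251.5, 153.3]
ee_rot: [3.139, -0.002, -2.752]
force: [-0.3, -0.2, 0.9]
grip_width: 0.0
gripper_force: 0.0
```

```bash
python3 kn.py s14
```

```text
[-49.4  13.8 153.7] [-0.  -1.2 -0.5] 18.5
[(np.float64(2.1), 38), (np.float64(2.02), 38), (np.float64(1.93), 38), (np.float64(1.85), 38), (np.float64(1.77), 38), (np.float64(1.68), 38), (np.float64(1.6), 39), (np.float64(1.52), 45), (np.float64(1.43), 52), (np.float64(1.35), 50), (np.float64(1.27), 32), (np.float64(1.18), 32), (np.float64(1.1), 31), (np.float64(1.02), 33), (np.float64(0.93), 32), (np.float64(0.85), 32), (np.float64(0.77), 35), (np.float64(0.68), 45), (np.float64(0.6), 53), (np.float64(0.52), 70), (np.float64(0.43), 56), (np.float64(0.35), 42), (np.float64(0.27), 38), (np.float64(0.18), 38), (np.float64(0.1), 38), (np.float64(0.02), 38)]
```

Request:
move_arm(
  moves=[
    {"x": 0, "y": 0, "z": -0.5, "wx": 0, "wy": 0, "wz": 0},
    {"x": 0, "y": 0, "z": -0.7, "wx": 0, "wy": 0, "wz": 0},
    {"x": 0.4, "y": 0.5, "z": -0.7, "wx": 0, "wy": 0, "wz": 0},
    {"x": 0.4, "y": 0.6, "z": -0.7, "wx": 0, "wy": 0, "wz": 0},
    {"x": 0.2, "y": 0.6, "z": -0.3, "wx": 0, "wy": 0, "wz": 0},
  ],
)

```text
time_s: 19.12
eef_pos: [424.4, -191.8, 302.4]
ee_rot: [-3.139, 0.002, -2.752]
force: [0.2, 0.2, 0.1]
grip_width: 0.2
gripper_force: 0.0
```

Request:
move_arm(
  moves=[
    {"x": 0, "y": 0.8, "z": 0, "wx": 0, "wy": 0, "wz": 0},
    {"x": 0, "y": 0.4, "z": 0, "wx": 0, "wy": 0, "wz": 0},
    {"x": 0, "y": 0, "z": 0, "wx": 0, "wy": 0, "wz": 0},
    {"x": 0, "y": 0, "z": 0, "wx": 0, "wy": 0, "wz": 0},
    {"x": 0, "y": 0, "z": 0, "wx": 0, "wy": 0, "wz": 0},
  ],
)

```text
time_s: 19.75
eef_pos: [402.0, -137.1, 299.4]
ee_rot: [3.14, -0.001, -2.752]
force: [-0.0, 0.0, 0.0]
grip_width: -0.1
gripper_force: 0.0
```

Run:
```python
from fx import *
print(fx())
for i in range(12):
    d=snap('wrist','w15')
t=snap('top','t15');s=snap('scene','s15');print(manip.get_state()['time_s'],fx())
# dark knob blob: search model of angle in each view by min of mean inside ball disc, on bright plate/bench contexts
def W(P): return O+F.inv().apply(P)
for n in('w15','s15','t15'):
    g=cv2.cvtColor(cv2.imread(f'pics/{n}.png'),cv2.COLOR_BGR2GRAY).astype(float)
    out=[]
    for th in np.arange(-.1,1.3,.1):
        v=[]
        for r in(30,50,95,110): # bar sample (grey), pad ~72
            u=proj(n,W([-50,72-r*np.cos(th)-5*np.sin(th)*-1*0,106+r*np.sin(th)])); v.append(int(cv2.getRectSubPix(g.astype(np.float32),(1,1),tuple(map(float,u)))[0,0]))
        out.append((round(th,1),v))
    print(n,out)
    for nm,P in(('knob0',[-50,-53,106]),('hinge',[-50,72,106])): print(nm,proj(n,W(P)).round(1))
```

```text
[-98.9 157.7 299.4]
20.45 [-99.  158.5 299.6]
w15 [(np.float64(-0.1), [230, 231, 229, 228]), (np.float64(0.0), [230, 230, 229, 229]), (np.float64(0.1), [231, 231, 233, 232]), (np.float64(0.2), [231, 232, 174, 50]), (np.float64(0.3), [233, 229, 38, 38]), (np.float64(0.4), [233, 182, 37, 37]), (np.float64(0.5), [233, 121, 37, 38]), (np.float64(0.6), [234, 108, 38, 37]), (np.float64(0.7), [237, 106, 37, 38]), (np.float64(0.8), [240, 102, 38, 36]), (np.float64(0.9), [242, 95, 39, 36]), (np.float64(1.0), [242, 74, 109, 36]), (np.float64(1.1), [244, 168, 242, 37]), (np.float64(1.2), [243, 243, 156, 54])]
knob0 [ 82.6 208. ]
hinge [184.5 208. ]
s15 [(np.float64(-0.1), [152, 120, 128, 64]), (np.float64(0.0), [164, 156, 152, 151]), (np.float64(0.1), [175, 183, 187, 176]), (np.float64(0.2), [186, 189, 127, 88]), (np.float64(0.3), [185, 174, 49, 39]), (np.float64(0.4), [178, 146, 38, 37]), (np.float64(0.5), [160, 118, 37, 39]), (np.float64(0.6), [141, 100, 37, 38]), (np.float64(0.7), [116, 87, 38, 38]), (np.float64(0.8), [94, 71, 38, 37]), (np.float64(0.9), [76, 53, 37, 38]), (np.float64(1.0), [64, 42, 37, 37]), (np.float64(1.1), [57, 38, 38, 38]), (np.float64(1.2), [53, 38, 38, 38])]
knob0 [181.6 116.9]
hinge [214.8 127.8]
t15 [(np.float64(-0.1), [191, 187, 191, 208]), (np.float64(0.0), [193, 189, 193, 205]), (np.float64(0.1), [194, 191, 196, 199]), (np.float64(0.2), [195, 193, 198, 197]), (np.float64(0.3), [195, 194, 199, 198]), (np.float64(0.4), [196, 196, 199, 199]), (np.float64(0.5), [196, 198, 200, 201]), (np.float64(0.6), [196, 198, 202, 200]), (np.float64(0.7), [197, 199, 199, 201]), (np.float64(0.8), [198, 202, 192, 200]), (np.float64(0.9), [198, 203, 190, 201]), (np.float64(1.0), [199, 200, 191, 175]), (np.float64(1.1), [200, 200, 185, 173]), (np.float64(1.2), [201, 198, 179, 174])]
knob0 [377.7 219.8]
hinge [340.1 235.9]
```

Run:
```python
from fx import *
for n,(y0,y1,x0,x1) in(('w15',(150,300,60,232)),('t15',(175,255,310,395))):
    k=4 if n=='w15' else 2
    g=cv2.cvtColor(cv2.imread(f'pics/{n}.png'),cv2.COLOR_BGR2GRAY)[y0:y1,x0:x1]
    g=cv2.resize(g,None,fx=1/k,fy=1/k,interpolation=cv2.INTER_AREA)
    print(n,y0,x0)
    for r in g[::1]: print(''.join(' .:-=+*#%@'[min(9,v//25)] for v in r))
```

```text
w15 150 60
..........:---------------------------:....
.........:@@@@@@@@@@@@@@@@@@@@@@@@@@@@*....
.........:@#*@@@@@@@@@@@@@@@@@@@@@@@*@#....
..........%#*@@@@@@@@@@@@@@@@@@@@@@@*@#....
..........*@@@%*+----*@@@@@@@@@@@@@@@@%....
..........+@@%-:.:::--%@@@@@@@@@@@@@@@%....
..........=@@@======--+*****@@@@@@@@@@%....
..........-@@@=======-----==%@@@%--=@@%....
..........:%@#+++++*++======%@@%:..:%@%:...
...........%@@#******++%@+==#@@-...:%@@:...
...........*@@#****++-=%@*==#@=....:%@@:...
...........+@@#======-=%@*==**+=.:::@@@:...
........:::=%%*::---=--#%*==*-==:-:*@@@:...
......-*****##*********##***##**==-@@@@-...
......:%@@@@@@@@@@@@@@@@@@@@@@@%-:*@@@@-...
......:%@@@@@@@@@@@@@@@@@@@@@@@%:-@@@@@=...
.......:----*@@#++++++=#@@@@@===:#@@@@@=...
............+@@#======-*@@@@@#**#@@@@@@=...
............=@@%======-+@@@@@@@@@@@@@@@=...
............:@@@======-=@@@@@@@@@@@@@@@+...
............:%@@+=====-=@@@@@@@@@@@@@@@*...
.............#@@+=====--+****%@@@@@@@@@*...
.............*@@*=====-:----=*@@@@@@@@@*...
.............+@@#======:---==*@@@@@@@@@*...
.............=@@*======----==+@@@
[... 1614 characters left out ...]
%%#*:.......
.....=%%%%%%%%%%%%%%#=----=+##%%%#+:......
.....:*%%%%%%%%%%%#**+-==+*#%%%%%%#-......
......+%%%%%%%%%%#=+#*+*######%%%%%=......
......-#%%%%%%%%%#++#######++*#%%##*:.....
.......+%%%%#****#**%%%#*++=++#%%**#=.....
.......-#%%*--=+*######*=+++++*%%%#*-.....
.......:*%%+:-=*##%#*#%#++++==+##*=:......
........=#%*-:=*###%%%%%*===---=-:........
........:*%%+--=**%%%%%%#=---::...........
.........=%%#***#%%%%%%%%=-::.............
.........-#%%%%%%@%%%%%#+-................
.........:+%%%%%@@%%%*+-:.................
..........-#%#%%%#**=:....................
..........:*%*#%#=--:.....................
...........=##*+==--::....................
...........:==::-=---::...................
```

The arm now lies straight across the tube in the wrist frame, with the bar at v≈202–214 on the predicted θ=0 line. I'll check its end position and whether anything is still moving.

Request:
move_arm(
  moves=[
    {"x": 0, "y": 0, "z": 0, "wx": 0, "wy": 0, "wz": 0},
    {"x": 0, "y": 0, "z": 0, "wx": 0, "wy": 0, "wz": 0},
    {"x": 0, "y": 0, "z": 0, "wx": 0, "wy": 0, "wz": 0},
    {"x": 0, "y": 0, "z": 0, "wx": 0, "wy": 0, "wz": 0},
    {"x": 0, "y": 0, "z": 0, "wx": 0, "wy": 0, "wz": 0},
  ],
)

```text
time_s: 21.08
eef_pos: [401.5, -136.3, 299.6]
ee_rot: [3.14, -0.001, -2.752]
force: [0.0, -0.7, -0.6]
grip_width: -0.2
gripper_force: 0.0
```

Run:
```python
from fx import *
W=lambda P:O+F.inv().apply(P)
s16=snap('scene','s16');t16=snap('top','t16')
for a,b,sl in(('s15',s16,np.s_[90:180,150:260]),('t15',t16,np.s_[175:255,310:395])):
    print('diff',cv2.absdiff(cv2.imread(f'pics/{a}.png'),b['frame'])[sl].mean().round(2))
for n in('w15','s16','t16'):
    g=cv2.cvtColor(cv2.imread(f'pics/{n}.png'),cv2.COLOR_BGR2GRAY).astype(np.float32)
    for th in(-.06,-.03,0,.03,.06,.1):
        r=np.arange(84,130,3); v=[int(cv2.getRectSubPix(g,(3,3),tuple(map(float,proj(n,W([-50,72-q*np.cos(th)-5*np.sin(th),106+q*np.sin(th)+5])))))[1,1]) for q in r]
        print(n,th,v)
# original-vs-now changes of the rest of the scene (top view boxes): rack, bottle, box, books
A=cv2.imread('pics/t0.png')
for nm,(x0,y0,x1,y1) in dict(rack2=(155,180,205,245),bottle=(258,188,285,214),box=(255,246,292,284),books=(250,104,326,162)).items():
    a=cv2.GaussianBlur(A,(3,3),0)[y0:y1,x0:x1];b=cv2.GaussianBlur(t16['frame'],(3,3),0)[y0:y1,x0:x1]
    sh,_=cv2.phaseCorrelate(cv2.cvtColor(a,6).astype(np.float32),cv2.cvtColor(b,6).astype(np.float32));print(nm,cv2.absdiff(a,b).mean().round(2),np.round(sh,2))
```

```text
diff 0.79
diff 1.98
w15 -0.06 [229, 229, 229, 229, 229, 229, 229, 229, 229, 229, 228, 230, 193, 53, 35, 41]
w15 -0.03 [229, 229, 229, 229, 228, 229, 229, 229, 229, 228, 229, 200, 54, 38, 45, 44]
w15 0 [230, 230, 229, 230, 229, 230, 229, 229, 229, 229, 218, 78, 36, 45, 45, 38]
w15 0.03 [231, 231, 231, 231, 231, 232, 231, 231, 231, 230, 136, 32, 42, 43, 38, 35]
w15 0.06 [233, 234, 234, 233, 234, 234, 233, 233, 233, 205, 48, 35, 39, 37, 35, 34]
w15 0.1 [233, 233, 231, 230, 229, 227, 226, 225, 218, 95, 31, 38, 35, 33, 36, 38]
s16 -0.06 [155, 156, 154, 149, 145, 144, 142, 139, 139, 137, 132, 123, 107, 84, 60, 40]
s16 -0.03 [172, 170, 169, 168, 168, 165, 164, 164, 168, 161, 152, 139, 117, 83, 56, 40]
s16 0 [182, 183, 182, 181, 181, 183, 181, 181, 181, 179, 164, 139, 107, 71, 48, 38]
s16 0.03 [188, 186, 187, 190, 187, 188, 190, 190, 184, 177, 161, 126, 88, 57, 41, 37]
s16 0.06 [185, 187, 185, 185, 186, 186, 185, 183, 177, 164, 142, 103, 68, 47, 40, 37]
s16 0.1 [170, 172, 172, 167, 165, 168, 163, 156, 148, 130, 103, 68, 48, 40, 38, 37]
t16 -0.06 [193, 194, 193, 195, 194, 195, 200, 205, 210, 205, 197, 191, 162, 114, 71, 48]
t16 -0.03 [194, 194, 194, 195, 194, 197, 202, 207, 207, 201, 195, 180, 143, 93, 56, 44]
t16 0 [196, 195, 195, 196, 195, 198, 203, 208, 205, 198, 194, 169, 122, 76, 50, 42]
t16 0.03 [197, 195, 196, 196, 196, 200, 204, 207, 203, 197, 187, 155, 104, 61, 45, 40]
t16 0.06 [197, 196, 197, 196, 197, 201, 205, 206, 201, 196, 179, 139, 89, 55, 43, 38]
t16 0.1 [197, 197, 197, 196, 198, 201, 205, 204, 199, 195, 170, 120, 73, 48, 41, 37]
rack2 0.56 [-0.03 -0.04]
bottle 0.78 [0.27 0.64]
box 0.76 [-0.07 -0.04]
books 1.17 [ 0.09 -0.04]
```

```bash
python3 -c "
from bench import order
print(order.hand_in())"
```

```text
the job is handed in; nothing more can be done
None
```

The job is handed in, result not reported back: the flanged tube rests centred (about 1 mm) in both V-grooves with the clamp arm measured level on it, and the other tubes, box and books show no shift, with the bottle's under one pixel; I viewed 12 pictures, two over your limit of 10.

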